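Torque the clamping screw of a digestion vessel

ROBOT

A 7-joint arm with a two-finger parallel gripper is mounted at the origin on the work surface. World frame = base frame: x ahead of the robot, y to its left, z up, the work surface at z = 0. Lengths are in m, angles in rad, forces in N, time in s.
With the tool pointing down it reaches from about 0.4 to 0.85 m from the base axis. Payload 10.4 kg.
Tool frame: the origin (TCP) lies between the finger pads; the fingertips stand manip.finger_overhang ahead of it and the grasp point (between the pads) lies 11 mm behind it (manip.finger_overhang is the distance from the TCP to the fingertips, in m); x points along the fingers, z is the direction in which the jaws open and shut, and the axes are right-handed (so a half turn about x gives the same grasp; the last joint's range is limited). The gripper opens to 85 mm and grips with 20 to 120 N. Pads are 22 mm wide; open, the fingers measure 114 mm over their backs; the gripper's body (76 mm by 85 mm) begins 54 mm behind the grasp point. The pads swing forward as they close: fully open they stand 13 mm farther back than shut.
Start: joints at [1.211, 0.332, -0.065, 1.46, 0.022, 1.35, -0.088], TCP at [0.207, -0.59, 0.239] pointing down, gripper open.
Joint ranges: [-2.6, 2.6], [-0.5, 2.12], [-1.47, 1.34], [0.16, 2.42], [-1.27, 4.41], [0.06, 2.06], [-2.6, 2.6]. Speed limits (rad/s): [2.22, 2.22, 2.79, 2.79, 3.14, 3.14, 3.14].

INTERFACE

Orientations are given as a unit quaternion [x, y, z, w].
In Python, from workcell import get_obs, camera, workorder, manip gives the robot as it stands. The module is installed in compiled form; this text tells all that it offers.
- The arm moves only by the tool play_rows, never from a script. Its argument "increments" is text: rows parted by semicolons, each of 4 numbers parted by spaces: the shift along the tool's x, y, z in m, then the turn about the tool's x in rad. A call has 1 to 20 rows; each row shifts and turns the pose as measured when the row begins, along the tool's axes as they then stand; what a row does not reach is not made up. A row lasts 1/10 s, in which the tool goes at most 50 mm and 8.59 degrees, less where a joint would pass 70% of its speed; a pose out of reach is approached as far as the arm can. A call is refused whole if a number of a shift passes 0.05 or a number of a turn 0.15, either way. A call with a gripper value outside its range is refused whole. "hand" is the gripper command: -1 is fully open, 1 is shut, values between are in proportion, set as the call begins (left out, the last holds). The fingers move at their own pace and stop on an object; "squeeze" is the grip in N (left out, the last holds). Time passes only in rows, so rows that do not move let the fingers close. It gives the time, the measured TCP pose, the force and the opening at its end, in the units of the state.
- get_obs(): the state, without advancing time (a new reading comes with each control period).
- camera(name): name is "side" or "top" or "wrist"; returns a dict with "img" (420x560x3 uint8, blue, green, red), "fov_y" (degrees; the focal length in pixels is half the picture's height over the tangent of half this angle, whatever the lens; pixels are square), "cx", "cy" (the principal point, pixels), "distortion" ([k1, k2, p1, p2, k3] as OpenCV has them; the pictures are not rectified), "R" (3x3) and "t" (3): a world point X has camera coordinates R X + t; the wrist camera has in their place "tool_from_camera" (4x4, takes a point from camera to tool coordinates, whose origin is the TCP and whose axes are the tool frame's). Camera axes: x right, y down, z forward; pixel columns grow to the right and rows downward; lengths in m; the calibration is good to about 2 mm. A picture is of the moment at which its call begins: read the wrist's pose just before it. There is no depth.
- workorder.hand_in(): hands the job in, once; it reports no verdict.
The state is a dict: "clock": time; "joint_pos": joint angles; "joint_velocities": joint speeds; "tau": joint torques, N m; "position": TCP position; "ee_rot": TCP orientation; "ft_force": force on the tool from outside, world axes, zero at the start; "torque": the same for the moment, N m; "grip_width": opening from 0.0 (shut) to 1.0 (fully open).
Only numpy, scipy, OpenCV 4.12 (cv2) and the standard library are available. Lean on these libraries where they do the work, as an engineer would, in place of code of your own. Each camera call takes 0.05 s, during which the arm holds its last target.

TASK

Tighten the blue four-armed clamping screw of the digestion vessel with the torque wrench from the open case: set its head fully down over the screw and turn clockwise (seen from above) until the handle gives way at its hinge, then stop at once, well before the hinge reaches its end stop, never forcing the screw or the vessel. Then take the wrench off and lay it back in its case as it lay, with its head in the recess and the handle straight, leaving the other things on the desk where they are.

Things in the scene. Friction and masses are not known exactly. Their poses are not given: they have to be found in the camera images.
- screw_top (a point): Top centre of the blue cross-shaped clamping screw, 180 mm above the desk, z up. Its four arms lie along its x and y (56 mm tip to tip, 16 mm wide, 24 mm high, tops rounded). It only turns, about z, and stays where left. It is finger-tight: clockwise from above it turns easily (about 0.15 N m) for an unknown 0.1 to 0.85 rad, then seats hard.
- vessel: White digestion vessel (60 mm across) in a steel clamping frame on a dark grey 130 mm square holder fixed to the desk; origin at the centre of the holder's underside. The frame's top bridge (44 by 94 mm), which bears the screw, has its top 30 mm below screw_top; nothing stands higher than the screw.
- wrench_head (a point): On the turning axis of the torque wrench, at the underside of its head plate (aluminium disc, 80 mm across, 8 mm thick). x points along the straight handle, z up. Four square dogs, 18 mm wide, stand 16 mm down from the plate, leaving a cross slot 19 mm wide along x and y that goes over the screw's arms in any of four directions. Fully seated, this point lies on screw_top.
- wrench_pin (a point): Brass hinge pin between head and handle, 60 mm from the head axis along x, 8 mm above wrench_head. It holds straight up to 1.2 N m about the pin, clockwise (10 N sideways at the grip's centre, to the wrench's -y), then gives with falling torque (0.7 N m at 0.2 rad); end stop 0.4 rad; springs back when let go; rigid the other way. Bending, the handle swings about the pin: a stiff hold must follow.
- wrench_grip (a point): Centre of the wrench's black rubber grip, a bar along x 115 mm long, 22 mm wide, 22 mm high, with a red cap at its far end. It lies 178 mm from the head axis, 8 mm above wrench_head; x points away from the head. The whole wrench weighs 0.29 to 0.45 kg, centre of mass about 95 mm from the head axis.
- case_recess (a point): Floor centre of the 72 mm square recess, 13 mm deep, in the black foam (top 40 mm above the desk) of the open aluminium case (165 by 360 mm, rim 42 mm high, fixed, lid folded flat beyond it). The wrench lies level with its dogs on this floor, so wrench_head is 16 mm above it. y points along the case from the wrench's handle end to its head.
- case_well (a point): Floor centre of the finger well under the wrench's grip, 178 mm from case_recess along -y: a trench 13 mm deep across the foam, 70 mm long along y and 160 mm wide, so that fingers fit beside the grip. With the wrench in place, the grip's centre is 24 mm above this point.
- jar0: White sample jar with yellow lid, 40 mm across, 62 mm high; origin at its foot. Leave alone.
- jar1: Another such jar. Leave alone.
- jar2: Another such jar. Leave alone.
- meter: Cream handheld meter lying on the desk, 62 by 135 by 28 mm; origin under its centre. Leave alone.
- pipette: White pipette lying on the desk, some 240 mm long, 22 mm high; origin under its body. Leave alone.
- mortar: White ceramic bowl, 80 mm across, 45 mm high; origin at its foot. Leave alone.
- kit_box: White and teal carton, 85 by 120 by 50 mm; origin under its centre. Leave alone.

How it is judged:
On the way, in this order (a step that is already met when the one before it is completed fails the run):
1. the wrench's head sits fully down on the screw, its hinge still straight (distance between wrench_head and screw_top below 0.006 m and angle between wrench_head's own z axis and vertical below 0.12 rad and angle between the x axis of wrench_head and the x axis of wrench_grip, either way round below 0.05 rad), for 0.1 s.
2. turned on the screw until the hinge has broken over by at least 0.07 rad (distance between wrench_head and screw_top below 0.008 m and angle between the x axis of screw_top and the x axis of vessel, either way round below 0.5 rad and angle between the x axis of wrench_head and the x axis of wrench_grip, either way round above 0.07 rad), for 0.05 s.
At the end, for the whole second after the job is handed in: The screw is left turned home; the wrench lies level in its case: head in the recess (within 14 mm of its centre, dogs on its floor within 6 mm), grip over the finger well (within 30 mm, lying on the foam within 8 mm), hinge straight again (within 0.06 rad) (angle between the x axis of screw_top and the x axis of vessel, either way round below 0.5 rad and horizontal distance between wrench_head and case_recess below 0.014 m and z of wrench_head in the frame of case_recess below 0.022 m and horizontal distance between wrench_grip and case_well below 0.03 m and z of wrench_grip in the frame of case_well below 0.032 m and angle between wrench_head's own z axis and vertical below 0.08 rad and angle between the x axis of wrench_head and the x axis of wrench_grip, either way round below 0.06 rad); the robot touches nothing.
It fails at once if the hinge is pushed on beyond 0.3 rad, towards its end stop (angle between the x axis of wrench_head and the x axis of wrench_grip, either way round above 0.3 rad).
It fails at once if a bystander is shifted by more than 20 mm (distance of any of jar0, jar1, jar2, meter, pipette, mortar, kit_box from where it was at the start of the episode above 0.02 m).
It fails at once if the wrench bears on the vessel and its screw with over 120 N in all (the set torque alone gives about 70 N) (contact force between wrench and vessel above 120 N).
It also fails if it takes over 72 s, if anything falls off the work surface, if the arm or the gripper's body presses on something with over 40 N, if the wrist force passes 120 N, or if a joint passes its speed limit or range.

## Working session

There is one attempt and no reset: what is moved stays moved. The work goes in short steps, Python scripts to look and compute and a tool call to move; the robot and the scene stay as the last step left them, time stands still between calls to the robot, and variables do not carry over. Pictures are saved under pics/ and viewed, and the job is handed in when it is done.

Besides the shell and the picture viewer there is one more tool, called after "Request:" as a command line: name --argument value ..., lists and objects as JSON in quotes. play_rows: Moves the arm, as the interface text tells. Its arguments: {"type":"object","properties":{"increments":{"type":"string"},"hand":{"type":"number"},"squeeze":{"type":"number"}},"required":["increments"]}

```bash
mkdir -p pics
cat > h.py <<'E'
import numpy as np, cv2
from workcell import get_obs, camera, workorder, manip
from scipy.spatial.transform import Rotation as Rn
def K(c):
    h,w=c['img'].shape[:2]; f=h/2/np.tan(np.radians(c['fov_y'])/2)
    return np.array([[f,0,c['cx']],[0,f,c['cy']],[0,0,1]])
def snap(name,fn):
    o=get_obs(); c=camera(name); cv2.imwrite('pics/'+fn+'.png',c['img'])
    if name=='wrist':
        T=np.eye(4);T[:3,:3]=Rn.from_quat(o['ee_rot']).as_matrix();T[:3,3]=o['position']
        M=np.linalg.inv(T@np.array(c['tool_from_camera'])); R=M[:3,:3];t=M[:3,3]
    else: R=np.array(c['R']);t=np.array(c['t'])
    np.savez('pics/'+fn+'.npz',K=K(c),D=np.array(c['distortion'],float),R=R,t=t)
    return o
def ld(fn): return np.load('pics/'+fn+'.npz')
def ray(fn,uv):
    d=ld(fn); p=cv2.undistortPoints(np.array([[uv]],float),d['K'],d['D'])[0,0]
    R=d['R'];return -R.T@d['t'], R.T@np.array([p[0],p[1],1])
def atz(fn,uv,z):
    o,v=ray(fn,uv); return o+v*(z-o[2])/v[2]
def tri(obs):
    A=np.zeros((3,3));b=np.zeros(3);L=[]
    for fn,uv in obs:
        o,v=ray(fn,uv);v=v/np.linalg.norm(v);P=np.eye(3)-np.outer(v,v);A+=P;b+=P@o;L.append((o,P))
    X=np.linalg.solve(A,b); return X,[np.linalg.norm(P@(X-o)) for o,P in L]
def proj(fn,X):
    d=ld(fn); return cv2.projectPoints(np.array([X],float).reshape(-1,1,3),cv2.Rodrigues(d['R'])[0],d['t'],d['K'],d['D'])[0].reshape(-1,2)
def crop(fn,x0,y0,x1,y1,s,out):
    im=cv2.imread('pics/'+fn+'.png')[y0:y1,x0:x1]; cv2.imwrite('pics/'+out+'.png',cv2.resize(im,None,fx=s,fy=s,interpolation=cv2.INTER_CUBIC))
E
python3 - <<'E'
from h import *
for n in ['side','top','wrist']: o=snap(n,n+'0')
print({k:np.round(v,3) for k,v in o.items()}, manip.finger_overhang)
for n in ['side0','top0','wrist0']:
    d=ld(n); print(n,-d['R'].T@d['t'],d['K'][0,0],d['D'])
print(Rn.from_quat(o['ee_rot']).as_matrix().round(3))
E
```

```text
{'clock': np.float64(0.1), 'joint_pos': array([ 1.211,  0.333, -0.065,  1.461,  0.022,  1.35 , -0.089]), 'joint_velocities': array([ 0.001, -0.001, -0.003, -0.003, -0.001, -0.   ,  0.001]), 'tau': array([ 2.0000e-03, -6.2675e+01,  5.0000e-02, -3.9243e+01,  1.6000e-02,
        7.0000e-03,  0.0000e+00]), 'position': array([ 0.206, -0.59 ,  0.239]), 'ee_rot': array([ 0.409,  0.577, -0.409,  0.576]), 'ft_force': array([ 1.045, -0.334, -0.195]), 'torque': array([0.02 , 0.049, 0.05 ]), 'grip_width': np.float64(1.001)} 0.008
side0 [0.11951603 0.97121038 0.98171453] 449.5329795776114 [-0.09400465  0.          0.          0.          0.        ]
top0 [ 0.31522035 -0.01798447  1.62330076] 508.3580259770781 [0.02471183 0.         0.         0.         0.        ]
wrist0 [ 0.28056884 -0.56264419  0.37350701] 302.2233327636959 [-0.02497567  0.          0.          0.          0.        ]
[[-0.     0.944  0.33 ]
 [ 0.001  0.33  -0.944]
 [-1.    -0.    -0.001]]
```

View pics/side0.png

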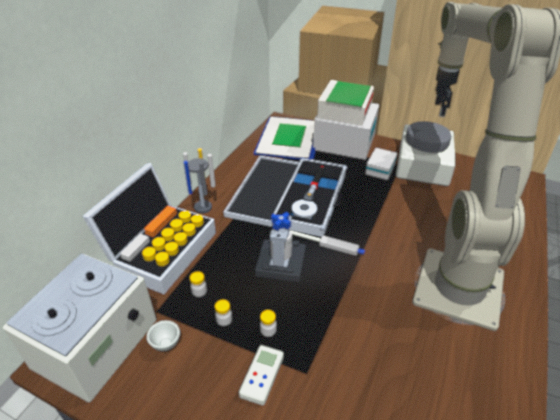

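View pics/top0.png

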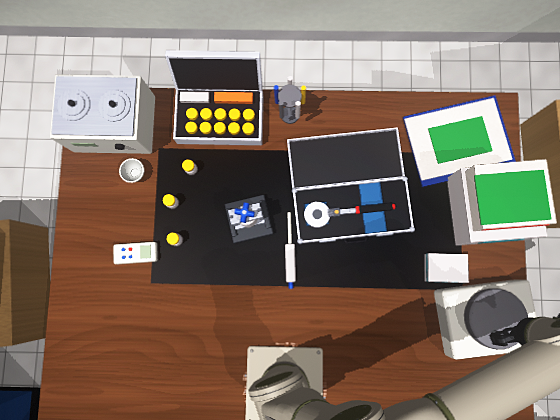

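View pics/wrist0.png

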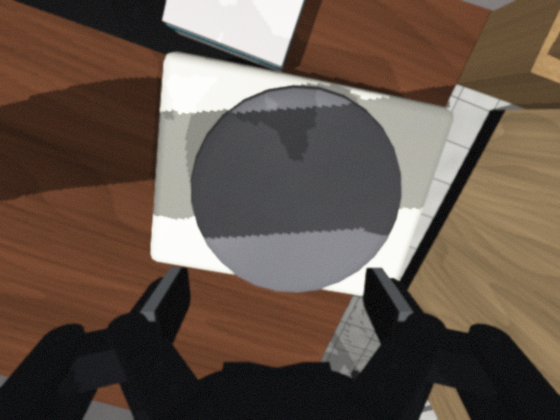

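Run:
```python
from h import *
crop('top0',210,180,430,290,3.6,'tc'); crop('side0',220,150,370,285,5,'sc')
```

```text
(no output)
```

View pics/tc.png

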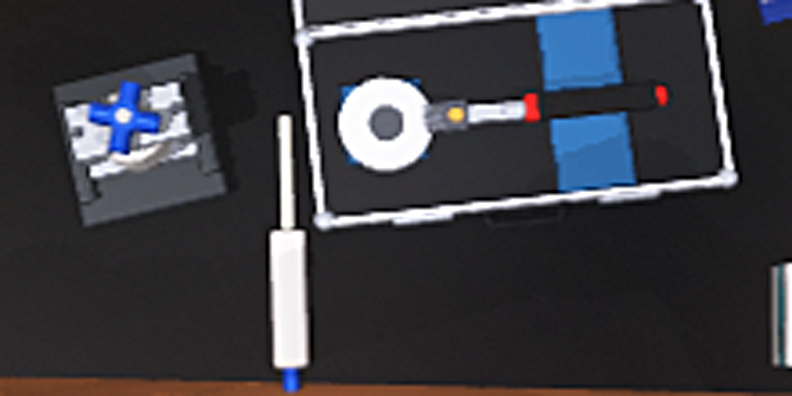

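View pics/sc.png

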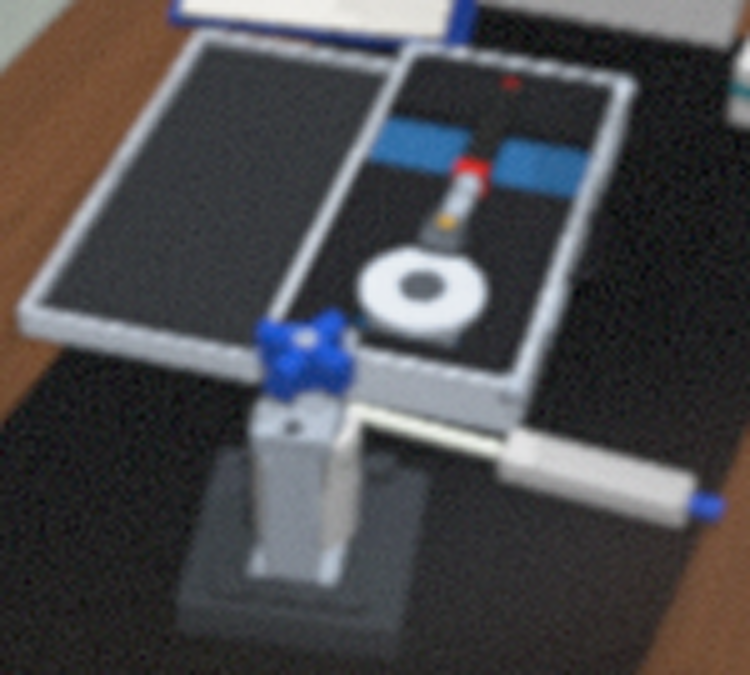

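Run:
```python
from h import *
T=lambda x,y:('top0',(210+(x+.5)/3.6-.5,180+(y+.5)/3.6-.5)); S=lambda x,y:('side0',(220+x/5,150+y/5))
for n,a,b in [('screw',T(124,116),S(306,338)),('boss',T(386,123),S(423,286)),('pin',T(456,115),S(447,222)),('redcap',T(661,95),S(511,83)),('redcollar',T(531,106),S(471,173))]:
    print(n,tri([a,b]))
for z,p in [(.18,(124,116)),(.051,(386,123)),(.051,(456,115)),(.051,(661,95)),(.051,(531,106))]: print(z,atz(*T(*p),z))
# screw arms
for p in [(128,88),(118,146),(92,110),(156,123)]: print(atz(*T(*p),.175))
# holder corners z=?
for p in [(55,88),(192,55),(228,188),(86,226)]: print(atz(*T(*p),.02))
# case corners
for p in [(304,36),(706,0),(730,180),(323,220)]: print('case',atz(*T(*p),.042))
for p in [(545,92),(628,86),(552,118),(635,180)]: print('well',atz(*T(*p),.04))
for n,p in [('pip tip',(286,116)),('pipend',(291,388))]: print(n,atz(*T(*p),.015))
print('kit',[atz('top0',p,.05) for p in [(425,254),(468,254),(424,282),(468,282)]])
```

```text
screw (array([0.50871564, 0.12155311, 0.17799619]), [np.float64(0.0017093131805650083), np.float64(0.0017093131805650096)])
boss (array([ 0.52355351, -0.09360196,  0.04950328]), [np.float64(0.002432153529913342), np.float64(0.0024321535299132446)])
pin (array([ 0.53069011, -0.15326637,  0.05816405]), [np.float64(0.0022338279521993552), np.float64(0.002233827952199264)])
redcap (array([ 0.55116886, -0.3295198 ,  0.05647596]), [np.float64(0.002748405330415493), np.float64(0.0027484053304154044)])
redcollar (array([ 0.53959452, -0.21856594,  0.05272488]), [np.float64(0.0031902504175306268), np.float64(0.0031902504175306454)])
0.18 [0.51009799 0.12187085 0.18      ]
0.051 [ 0.52572243 -0.09291184  0.051     ]
0.051 [ 0.53386501 -0.1533291   0.051     ]
0.051 [ 0.55469247 -0.32997699  0.051     ]
0.051 [ 0.54296116 -0.21802106  0.051     ]
[0.53347502 0.11988161 0.175     ]
[0.48653576 0.12636118 0.175     ]
[0.51513079 0.148147   0.175     ]
[0.50561612 0.09657468 0.175     ]
[0.55561456 0.19949965 0.02      ]
[0.58757321 0.07862009 0.02      ]
[0.46956208 0.04373002 0.02      ]
[0.43367121 0.16758063 0.02      ]
case [ 0.60255467 -0.0205873   0.042     ]
case [ 0.64090988 -0.371746    0.042     ]
case [ 0.48302246 -0.39014312  0.042     ]
case [ 0.44131939 -0.03992773  0.042     ]
well [ 0.55712118 -0.23158628  0.04      ]
well [ 0.56376326 -0.30364728  0.04      ]
well [ 0.53434924 -0.23763148  0.04      ]
well [ 0.48159226 -0.30903244  0.04      ]
pip tip [ 0.5351108  -0.00598099  0.015     ]
pipend [ 0.29714137 -0.01495975  0.015     ]
kit [array([ 0.40793294, -0.42530818,  0.05      ]), array([ 0.41078518, -0.5555797 ,  0.05      ]), array([ 0.32296741, -0.42053029,  0.05      ]), array([ 0.32609403, -0.55275696,  0.05      ])]
```

```bash
cat >> h.py <<'E'
def st():
    o=get_obs();R=Rn.from_quat(o['ee_rot']).as_matrix();psi=np.arctan2(R[1,2],R[0,2])
    return o,np.array(o['position']),psi,R
def plan(target,psi_t,n=None,vmax=.045):
    o,p,psi,R=st(); d=np.array(target)-p; dy=(psi_t-psi+np.pi)%(2*np.pi)-np.pi
    if n is None: n=int(np.ceil(max(np.linalg.norm(d)/vmax,abs(dy)/.14)))
    rows=[]
    for i in range(n):
        a=psi+dy*i/n; s=d/n
        rows.append('%.4f %.4f %.4f %.4f'%(-s[2],s@[-np.sin(a),np.cos(a),0],s@[np.cos(a),np.sin(a),0],-dy/n))
    print('at',p.round(4),'psi',round(psi,4),'F',np.array(o['ft_force']).round(2),'tilt',R[:,0].round(3),'n',n); print('; '.join(rows))
E
python3 -c "
from h import *
plan([.53,-.25,.27],.12)"
```

```text
at [ 0.2065 -0.5896  0.2387] psi -1.234 F [-0.07 -0.84 -0.33] tilt [-0.     0.001 -1.   ] n 11
-0.0028 0.0380 -0.0194 -0.1231; -0.0028 0.0401 -0.0146 -0.1231; -0.0028 0.0416 -0.0096 -0.1231; -0.0028 0.0424 -0.0044 -0.1231; -0.0028 0.0426 0.0008 -0.1231; -0.0028 0.0422 0.0061 -0.1231; -0.0028 0.0411 0.0112 -0.1231; -0.0028 0.0395 0.0162 -0.1231; -0.0028 0.0372 0.0209 -0.1231; -0.0028 0.0343 0.0253 -0.1231; -0.0028 0.0310 0.0293 -0.1231
```

Request:
play_rows --increments "-0.003 0.038 -0.019 -0.123; -0.003 0.040 -0.015 -0.123; -0.003 0.042 -0.010 -0.123; -0.003 0.042 -0.004 -0.123; -0.003 0.043 0.001 -0.123; -0.003 0.042 0.006 -0.123; -0.003 0.041 0.011 -0.123; -0.003 0.040 0.016 -0.123; -0.003 0.037 0.021 -0.123; -0.003 0.034 0.025 -0.123; -0.003 0.031 0.029 -0.123; 0 0 0 0" --hand -1 --squeeze 120

```text
clock: 1.35
position: [0.5313, -0.2296, 0.2689]
ee_rot: [-0.059, 0.706, 0.062, 0.703]
ft_force: [-0.9, 0.2, 0.3]
grip_width: 0.999
```

```bash
python3 -c "
from h import *
o=snap('wrist','w1');print(o['clock'],o['joint_pos'])
plan([.53,-.25,.27],.12)
plan([.50,.03,.34],.12)"
```

```text
1.35 [ 0.75785969  0.26253657 -0.51495091  1.51566579  0.1265628   1.40347667
  0.40682766]
at [ 0.5296 -0.2325  0.2685] psi 0.1647 F [ 0.04 -0.72 -0.34] tilt [-0.006  0.004 -1.   ] n 1
-0.0015 -0.0173 -0.0025 0.0447
at [ 0.5296 -0.2325  0.2685] psi 0.1647 F [ 0.04 -0.72 -0.34] tilt [-0.006  0.004 -1.   ] n 7
-0.0102 0.0377 0.0020 0.0064; -0.0102 0.0377 0.0017 0.0064; -0.0102 0.0377 0.0015 0.0064; -0.0102 0.0377 0.0013 0.0064; -0.0102 0.0377 0.0010 0.0064; -0.0102 0.0377 0.0008 0.0064; -0.0102 0.0377 0.0005 0.0064
```

View pics/w1.png

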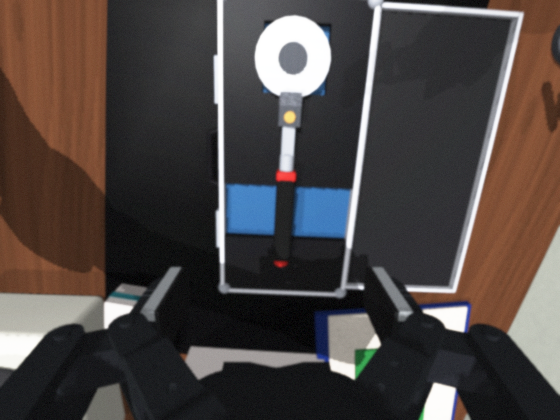

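Request:
play_rows --increments "-0.010 0.038 0.002 0.006; -0.010 0.038 0.002 0.006; -0.010 0.038 0.001 0.006; -0.010 0.038 0.001 0.006; -0.010 0.038 0.001 0.006; -0.010 0.038 0 0.006; -0.010 0.038 0 0.006; 0 0 0 0; 0 0 0 0"

```text
clock: 2.3
position: [0.4956, 0.0305, 0.3393]
ee_rot: [-0.034, 0.71, 0.035, 0.702]
ft_force: [-0.6, -0.9, 0.7]
grip_width: 0.999
```

```bash
python3 -c "
from h import *
o=snap('wrist','w2');print(o['clock'],o['joint_velocities'].round(3))
plan([.45,.05,.34],.12)
crop('w2',150,0,430,210,2.8,'w2c')"
```

```text
2.3 [-0.026 -0.018 -0.02  -0.004 -0.016  0.004 -0.021]
at [0.4956 0.0309 0.3394] psi 0.0971 F [-0.15 -0.13 -0.41] tilt [-0.011  0.001 -1.   ] n 2
-0.0003 0.0117 -0.0217 -0.0114; -0.0003 0.0120 -0.0216 -0.0114
```

View pics/w2.png

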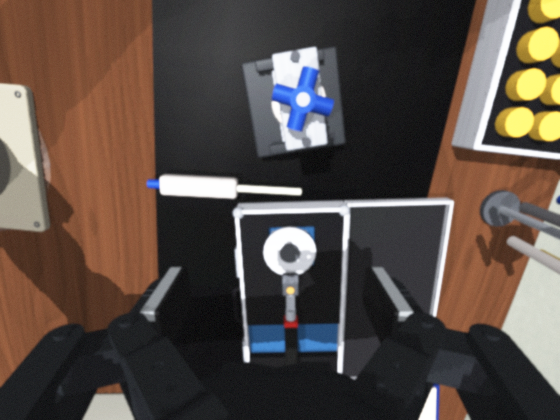

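View pics/w2c.png

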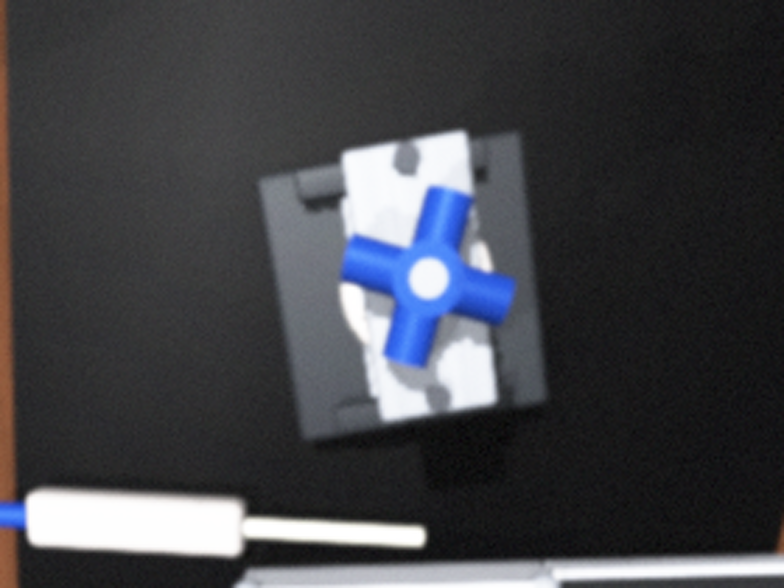

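Run:
```python
from h import *
crop('w1',180,0,400,300,2,'w1c')
crop('w2',220,180,380,380,3,'w2d')
W=lambda x,y:('w2',(150+(x+.5)/2.8-.5,(y+.5)/2.8-.5))
T=lambda x,y:('top0',(210+(x+.5)/3.6-.5,180+(y+.5)/3.6-.5)); S=lambda x,y:('side0',(220+x/5,150+y/5))
print(tri([W(428,279),T(124,116)]),tri([W(428,279),T(124,116),S(306,338)]))
print(atz(*W(428,279),.18))
tips=[atz(*W(*p),.172) for p in [(449,197),(404,358),(350,256),(508,300)]]
for t in tips: print(t)
d=tips[0]-tips[1]; print('a',np.arctan2(d[1],d[0])-np.pi/2, np.linalg.norm(d)); d=tips[2]-tips[3]; print(np.arctan2(d[1],d[0]),np.linalg.norm(d))
for p,q in [((343,152),(383,419)),((466,132),(496,402))]:
    a=atz(*W(*p),.15);b=atz(*W(*q),.15);d=a-b;print('bridge',np.arctan2(d[1],d[0])-np.pi/2,a,b)
```

```text
(array([0.51040127, 0.12427367, 0.17058465]), [np.float64(0.0017771806956245304), np.float64(0.0017771806956245783)]) (array([0.50848081, 0.12325273, 0.17934995]), [np.float64(0.0020815042226108725), np.float64(0.00215317415357962), np.float64(0.002185682119587489)])
[0.50880648 0.12527152 0.18      ]
[0.51309234 0.15160104 0.172     ]
[0.50424283 0.09932623 0.172     ]
[0.4825416  0.13036824 0.172     ]
[0.53708325 0.1216999  0.172     ]
a -0.16769844712198356 0.05301858010623423
2.9839801815482176 0.05522618955906861
bridge 0.2569914206538504 [0.47639013 0.16539839 0.15      ] [0.49998648 0.07561105 0.15      ]
bridge 0.2564935595580269 [0.51800619 0.17575389 0.15      ] [0.54152302 0.08608757 0.15      ]
```

View pics/w1c.png

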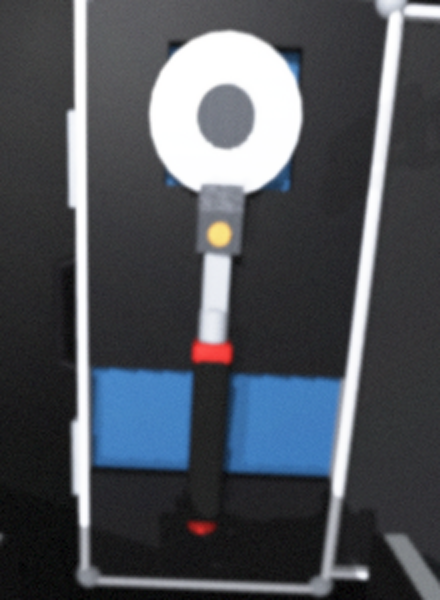

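View pics/w2d.png

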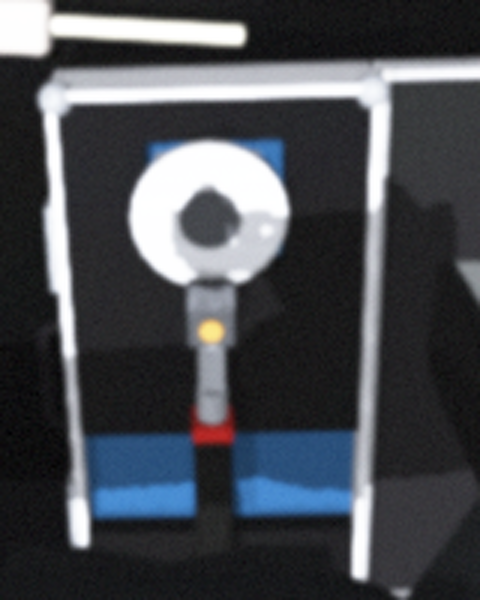

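Run:
```python
from h import *
A=lambda x,y:('w1',(180+(x+.5)/2-.5,(y+.5)/2-.5)); B=lambda x,y:('w2',(220+(x+.5)/3-.5,180+(y+.5)/3-.5))
T=lambda x,y:('top0',(210+(x+.5)/3.6-.5,180+(y+.5)/3.6-.5)); S=lambda x,y:('side0',(220+x/5,150+y/5))
print('boss',tri([A(226,116),B(210,218)]),tri([A(226,116),B(210,218),T(386,123),S(423,286)]),atz(*A(226,116),.051))
print('pin',tri([A(219,234),B(211,331)]),tri([A(219,234),B(211,331),T(456,115),S(447,222)]),atz(*A(219,234),.057))
for n,p in [('disc',(226,114)),('collar',(212,352)),('cap',(201,528)),('gripmid@178',(209,440))]: print(n,atz(*A(*p),.051))
for p in [(96,370),(190,372),(232,376),(342,380),(95,466),(188,470),(228,474),(330,475)]: print('well',atz(*A(*p),.04))
```

```text
boss (array([ 0.52465917, -0.09013877,  0.05002146]), [np.float64(0.00034715202181377153), np.float64(0.0003471520218135325)]) (array([ 0.52393809, -0.09154418,  0.05045442]), [np.float64(0.0013244316696620717), np.float64(0.0018353918926044992), np.float64(0.002301057599040336), np.float64(0.0034906532705704985)]) [ 0.52429748 -0.09034657  0.051     ]
pin (array([ 0.53161078, -0.1501896 ,  0.05987161]), [np.float64(0.00031594327976924207), np.float64(0.00031594327976923995)]) (array([ 0.53105683, -0.15161612,  0.05890899]), [np.float64(0.0014245046831141202), np.float64(0.0012341192736216576), np.float64(0.001969794288522764), np.float64(0.0031203234826872577)]) [ 0.53140413 -0.15021102  0.057     ]
disc [ 0.52411729 -0.0893919   0.051     ]
collar [ 0.53978099 -0.21657507  0.051     ]
cap [ 0.55355113 -0.33141155  0.051     ]
gripmid@178 [ 0.54786242 -0.27104543  0.051     ]
well [ 0.47209139 -0.24184936  0.04      ]
well [ 0.52934541 -0.23318104  0.04      ]
well [ 0.55529747 -0.2312196   0.04      ]
well [ 0.62282057 -0.22199253  0.04      ]
well [ 0.47926568 -0.30499363  0.04      ]
well [ 0.53905183 -0.2973508   0.04      ]
well [ 0.56510892 -0.29563565  0.04      ]
well [ 0.63057658 -0.28494751  0.04      ]
```

```bash
python3 -c "
from h import *
plan([.5454,-.2632,.16],.1214)"
```

```text
at [0.4956 0.0309 0.3394] psi 0.0971 F [-0.15 -0.13 -0.41] tilt [-0.011  0.001 -1.   ] n 8
0.0224 -0.0372 0.0026 -0.0030; 0.0224 -0.0372 0.0025 -0.0030; 0.0224 -0.0372 0.0024 -0.0030; 0.0224 -0.0372 0.0023 -0.0030; 0.0224 -0.0372 0.0022 -0.0030; 0.0224 -0.0372 0.0021 -0.0030; 0.0224 -0.0372 0.0020 -0.0030; 0.0224 -0.0372 0.0018 -0.0030
```

Request:
play_rows --increments "0.022 -0.037 0.003 -0.003; 0.022 -0.037 0.003 -0.003; 0.022 -0.037 0.002 -0.003; 0.022 -0.037 0.002 -0.003; 0.022 -0.037 0.002 -0.003; 0.022 -0.037 0.002 -0.003; 0.022 -0.037 0.002 -0.003; 0.022 -0.037 0.002 -0.003; 0 0 0 0; 0 0 0 0"

```text
clock: 3.35
position: [0.5354, -0.2898, 0.1502]
ee_rot: [-0.035, 0.713, 0.035, 0.7]
ft_force: [-0.2, 1.1, 0.3]
grip_width: 0.999
```

```bash
python3 -c "
from h import *
plan([.5454,-.2632,.16],.1214)
snap('wrist','w3');plan([.5454,-.2632,.044],.1214,6)
p=proj('w3',[[.5243,-.0905,.051],[.5459,-.2672,.062],[.5535,-.331,.062]]);print(p)"
```

```text
at [ 0.5354 -0.2898  0.1502] psi 0.0985 F [-0.24  1.09  0.33] tilt [-0.018 -0.001 -1.   ] n 1
-0.0098 0.0255 0.0126 -0.0229
at [ 0.5347 -0.2904  0.1499] psi 0.0977 F [-0.53 -1.57 -0.56] tilt [-0.019 -0.001 -1.   ] n 6
0.0177 0.0043 0.0022 -0.0040; 0.0177 0.0043 0.0022 -0.0040; 0.0177 0.0043 0.0022 -0.0040; 0.0177 0.0043 0.0023 -0.0040; 0.0177 0.0043 0.0023 -0.0040; 0.0177 0.0043 0.0023 -0.0040
[[292.67673084 -82.34330893]
 [294.92085713 194.49581973]
 [294.95892651 269.79089306]]
```

View pics/w3.png

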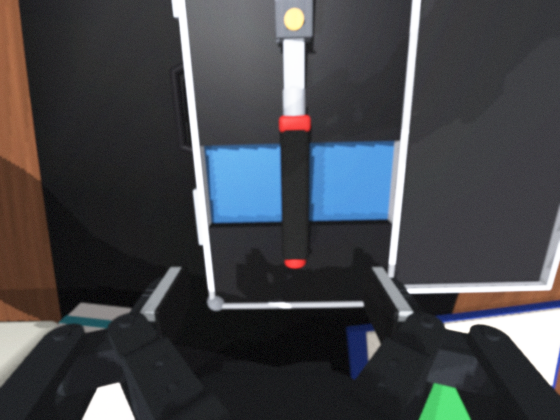

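Request:
play_rows --increments "0.008 0.008 0.004 -0.007; 0.008 0.008 0.004 -0.007; 0.008 0.008 0.003 -0.007; 0.008 0 0 0; 0 0 0 0; 0 0 0 0"

```text
clock: 4.0
position: [0.5442, -0.2592, 0.1166]
ee_rot: [-0.045, 0.712, 0.044, 0.7]
ft_force: [0.3, -0.5, 0.2]
grip_width: 1.001
```

```bash
python3 -c "
from h import *
plan([.5454,-.2632,.044],.1214,6)
"
```

```text
at [ 0.5442 -0.2592  0.1166] psi 0.1262 F [ 0.3  -0.47  0.17] tilt [-0.017 -0.002 -1.   ] n 6
0.0121 -0.0007 0.0001 0.0008; 0.0121 -0.0007 0.0001 0.0008; 0.0121 -0.0007 0.0001 0.0008; 0.0121 -0.0007 0.0001 0.0008; 0.0121 -0.0007 0.0001 0.0008; 0.0121 -0.0007 0.0001 0.0008
```

Request:
play_rows --increments "0.011 -0.001 0 0.001; 0.011 -0.001 0 0.001; 0.011 -0.001 0 0.001; 0.011 0 0 0.001; 0.011 0 0 0; 0.008 0 0 0; 0 0 0 0; 0 0 0 0"

```text
clock: 4.8
position: [0.5427, -0.2637, 0.0471]
ee_rot: [-0.043, 0.712, 0.042, 0.699]
ft_force: [-0.4, 0.1, 0.0]
grip_width: 0.997
```

```bash
python3 -c "
from h import *
plan([.5454,-.2632,.042],.1214,2);snap('wrist','w4')
"
```

```text
at [ 0.5427 -0.2637  0.0471] psi 0.12 F [-0.4   0.08  0.03] tilt [-0.018 -0.002 -1.   ] n 2
0.0026 0.0001 0.0014 -0.0007; 0.0026 0.0001 0.0014 -0.0007
```

View pics/w4.png

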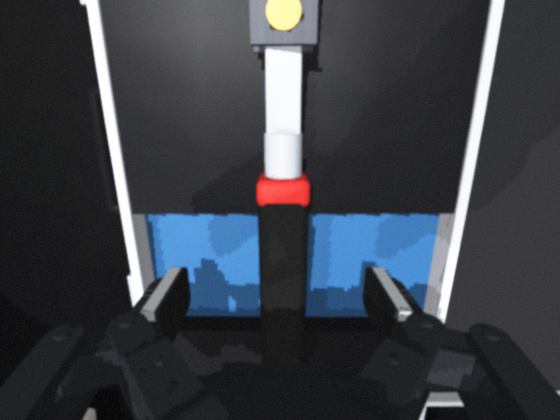

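Request:
play_rows --increments "0.002 0 0.001 0; 0.002 0 0.001 0; 0 0 0 0"

```text
clock: 5.15
position: [0.5455, -0.2637, 0.0441]
ee_rot: [-0.043, 0.712, 0.042, 0.7]
ft_force: [-0.6, 0.8, 0.1]
grip_width: 0.999
```

Request:
play_rows --increments "0 0 0 0; 0 0 0 0; 0 0 0 0; 0 0 0 0; 0 0 0 0; 0 0 0 0; 0 0 0 0; 0 0 0 0" --hand 1 --squeeze 120

```text
clock: 5.95
position: [0.5459, -0.2638, 0.0451]
ee_rot: [-0.043, 0.711, 0.042, 0.7]
ft_force: [-0.0, 1.1, 1.4]
grip_width: 0.236
```

```bash
python3 -c "
from h import *
plan([.5454,-.2632,.042],.1214,2);o=snap('wrist','w5');print(o['clock'],o['grip_width'],o['torque'])
"
```

```text
at [ 0.5459 -0.2638  0.0451] psi 0.1201 F [-0.04  1.08  1.37] tilt [-0.015 -0.003 -1.   ] n 2
0.0015 0.0003 -0.0002 -0.0006; 0.0015 0.0003 -0.0002 -0.0006
5.95 0.23635146270944488 [0.09866212 0.01379436 0.00844225]
```

View pics/w5.png

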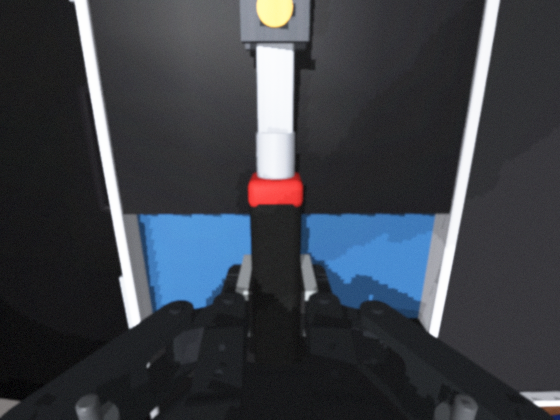

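Request:
play_rows --increments "-0.01 0 0 0; -0.015 0 0 0; -0.02 0 0 0; -0.025 0 0 0; -0.025 0 0 0; -0.025 0 0 0; -0.025 0 0 0; -0.025 0 0 0; -0.02 0 0 0; -0.01 0 0 0; 0 0 0 0; 0 0 0 0"

```text
clock: 7.2
position: [0.5471, -0.2618, 0.261]
ee_rot: [-0.045, 0.711, 0.042, 0.7]
ft_force: [0.1, 0.6, -3.8]
grip_width: 0.235
```

```bash
python3 -c "
from h import *
o=snap('wrist','w6');print(o['clock'],o['grip_width'],o['torque'])
plan([.5454,-.2632,.25],.1214,2);snap('side','s6');snap('top','t6')
"
```

```text
7.2 0.2347553724952904 [-0.30467217 -0.03743298 -0.00400797]
at [ 0.5471 -0.2618  0.2608] psi 0.1224 F [ 0.05  0.56 -3.59] tilt [-0.016 -0.004 -1.   ] n 2
0.0054 -0.0006 -0.0009 0.0005; 0.0054 -0.0006 -0.0009 0.0005
```

View pics/w6.png

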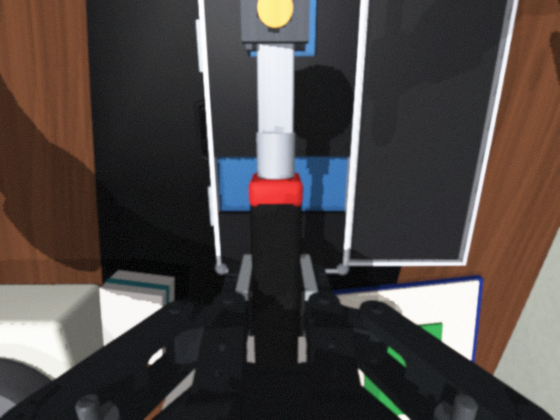

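View pics/s6.png

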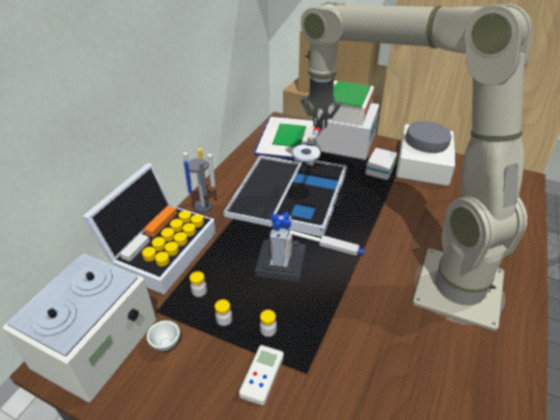

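View pics/t6.png

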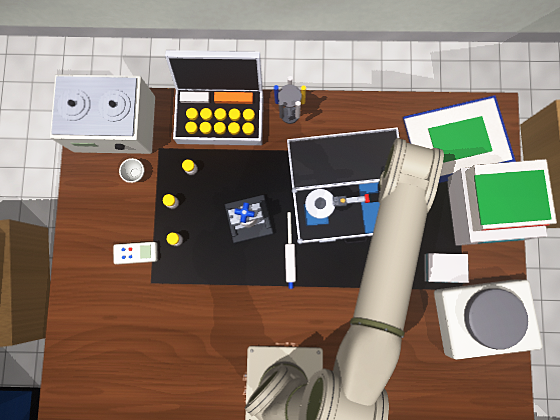

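```bash
cat >> h.py <<'E'
def Rz(a): return np.array([[np.cos(a),-np.sin(a)],[np.sin(a),np.cos(a)]])
PSI0=.1201; TC0=np.array([.5459,-.2638]); HD0=np.array([.5243,-.0903])
HT=Rz(-PSI0)@(HD0-TC0)   # head offset in (z,y)-like frame rotated by psi
def tcp_for(head,psi): return np.array(head)+Rz(psi)@(-HT)
E
python3 -c "
from h import *
print(HT)
t=tcp_for([.5088,.1253],1.408);print(t)
plan([t[0],t[1],.255],1.408,12)
"
```

```text
[-0.00065711  0.17483815]
[0.68143293 0.09761098]
at [ 0.5469 -0.2618  0.2602] psi 0.1224 F [ 0.52  0.3  -3.57] tilt [-0.017 -0.004 -1.   ] n 12
0.0004 0.0284 0.0148 -0.1071; 0.0004 0.0266 0.0177 -0.1071; 0.0004 0.0246 0.0205 -0.1071; 0.0004 0.0222 0.0230 -0.1071; 0.0004 0.0197 0.0252 -0.1071; 0.0004 0.0168 0.0272 -0.1071; 0.0004 0.0138 0.0288 -0.1071; 0.0004 0.0107 0.0301 -0.1071; 0.0004 0.0074 0.0311 -0.1071; 0.0004 0.0040 0.0317 -0.1071; 0.0004 0.0006 0.0320 -0.1071; 0.0004 -0.0028 0.0319 -0.1071
```

Request:
play_rows --increments "0 0.028 0.015 -0.107; 0 0.027 0.018 -0.107; 0 0.025 0.020 -0.107; 0 0.022 0.023 -0.107; 0 0.020 0.025 -0.107; 0 0.017 0.027 -0.107; 0 0.014 0.029 -0.107; 0 0.011 0.030 -0.107; 0 0.007 0.031 -0.107; 0 0.004 0.032 -0.107; 0 0.001 0.020 -0.07; 0 0 0 0; 0 0 0 0"

```text
clock: 8.65
position: [0.6591, 0.0682, 0.2412]
ee_rot: [-0.421, 0.573, 0.437, 0.551]
ft_force: [0.6, -0.1, -3.7]
grip_width: 0.234
```

```bash
python3 -c "
from h import *
t=tcp_for([.5088,.1253],1.408)
plan([t[0],t[1],.245],1.408,4)
print(get_obs()['joint_pos'])
"
```

```text
at [0.6591 0.0682 0.2412] psi 1.304 F [ 0.64 -0.12 -3.67] tilt [-0.037 -0.001 -0.999] n 4
-0.0009 -0.0035 0.0086 -0.0260; -0.0009 -0.0037 0.0085 -0.0260; -0.0009 -0.0039 0.0084 -0.0260; -0.0009 -0.0041 0.0083 -0.0260
[ 0.33712575  0.55181282 -0.76789374  1.27594744  0.36132323  1.49186408
  0.90948838]
```

Request:
play_rows --increments "-0.004 -0.004 0.009 -0.027; -0.004 -0.004 0.009 -0.027; -0.004 -0.004 0.008 -0.027; -0.002 -0.003 0.006 -0.02; 0 0 0 0; 0 0 0 0"

```text
clock: 9.25
position: [0.684, 0.0945, 0.2551]
ee_rot: [-0.449, 0.55, 0.465, 0.529]
ft_force: [0.0, 0.0, -3.6]
grip_width: 0.232
```

```bash
python3 -c "
from h import *
t=tcp_for([.5088,.1253],1.408)
plan([t[0],t[1],.24],1.408,4)
snap('top','t7');snap('side','s7');snap('wrist','w7')
crop('t7',200,160,330,260,6,'t7c');crop('s7',230,150,370,255,5.5,'s7c')
"
```

```text
at [0.684  0.0945 0.2551] psi 1.4067 F [ 0.04  0.04 -3.58] tilt [-0.037 -0.002 -0.999] n 4
0.0038 0.0008 0.0007 -0.0003; 0.0038 0.0008 0.0007 -0.0003; 0.0038 0.0008 0.0007 -0.0003; 0.0038 0.0008 0.0007 -0.0003
```

View pics/t7c.png

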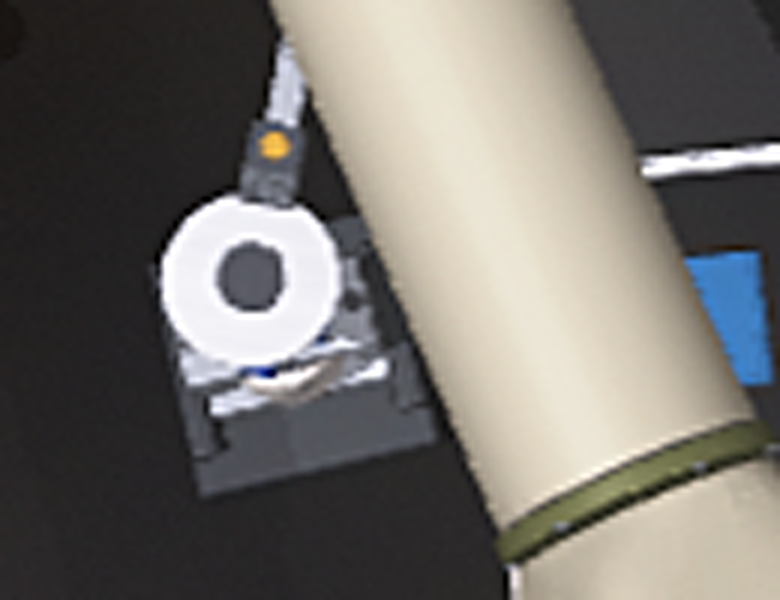

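View pics/s7c.png

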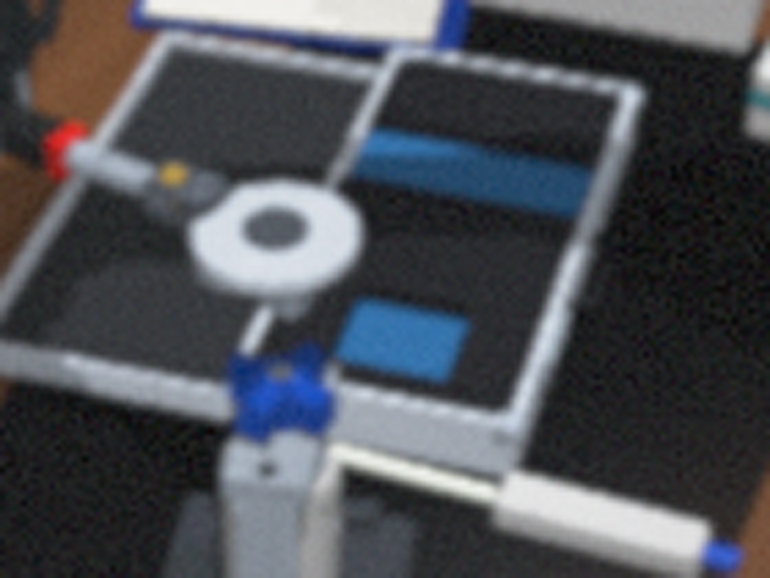

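View pics/w7.png

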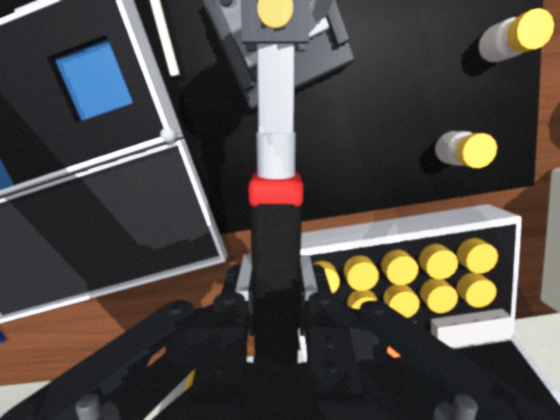

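```bash
cat >> h.py <<'E'
def headpos():
    o,p,psi,R=st(); # head in tool frame: x (down) 0.0?, y, z
    hl=np.array([0.0021+0.0,HT[1],HT[0]]); return p+R@hl
E
python3 - <<'E'
from h import *
T=lambda x,y:('t7',(200+(x+.5)/6-.5,160+(y+.5)/6-.5)); S=lambda x,y:('s7',(230+(x+.5)/5.5-.5,150+(y+.5)/5.5-.5))
b=tri([T(251,277),S(275,229)]);q=tri([T(275,146),S(173,174)]);print(b,q)
print('plate centre',tri([T(251,278),S(275,236)]))
d=q[0]-b[0];print('ang',np.arctan2(d[1],d[0]),np.linalg.norm(d),d)
print('FK head underside',headpos())
print('top screw from top at .18', atz('top0',(210+124.5/3.6-.5,180+116.5/3.6-.5),.18),'boss top at FK z',atz(*T(251,277),headpos()[2]+.009))
E
```

```text
(array([0.51356993, 0.12079096, 0.2667197 ]), [np.float64(0.001385475192392466), np.float64(0.0013854751923924723)]) (array([0.57235101, 0.11113328, 0.27473167]), [np.float64(0.0012545341435224683), np.float64(0.0012545341435225065)])
plate centre (array([0.51355811, 0.12113652, 0.26279612]), [np.float64(0.0015230083793520415), np.float64(0.001523008379352092)])
ang -0.162844192501256 0.06010556426432287 [ 0.05878109 -0.00965768  0.00801197]
FK head underside [0.51120051 0.12209902 0.25935913]
top screw from top at .18 [0.51009799 0.12187085 0.18      ] boss top at FK z [0.51466701 0.1210523  0.26835913]
```

```bash
cat >> h.py <<'E'
def plan(target,psi_t,n):
    o,p,psi,R=st(); d=np.array(target)-p; dy=(psi_t-psi+np.pi)%(2*np.pi)-np.pi
    rows=[]
    for i in range(n):
        a=R@Rn.from_euler('x',-dy*i/n).as_matrix(); s=a.T@(d/n)
        rows.append('%.4f %.4f %.4f %.4f'%(*s,-dy/n))
    print('at',p.round(4),'psi',round(psi,4),'F',np.array(o['ft_force']).round(2),'M',np.array(o['torque']).round(2),'tilt',R[:,0].round(3),'t',round(o['clock'],2)); print('; '.join(rows))
E
python3 -c "
from h import *
plan([.6795,.0957,.2],1.408,5)"
```

```text
at [0.6837 0.0941 0.255 ] psi 1.4063 F [ 0.52  0.06 -4.19] M [-0.05 -0.31  0.04] tilt [-0.038 -0.002 -0.999] t 9.4
0.0110 0.0005 0.0003 -0.0003; 0.0110 0.0005 0.0003 -0.0003; 0.0110 0.0005 0.0003 -0.0003; 0.0110 0.0005 0.0003 -0.0003; 0.0110 0.0005 0.0003 -0.0003
```

Request:
play_rows --increments "0.011 0.0005 0.0003 0; 0.011 0.0005 0.0003 0; 0.011 0.0005 0.0003 0; 0.011 0.0005 0.0003 0; 0.006 0.0005 0.0003 0; 0 0 0 0; 0 0 0 0"

```text
clock: 10.1
position: [0.6781, 0.0946, 0.1988]
ee_rot: [-0.448, 0.551, 0.465, 0.528]
ft_force: [-0.2, -0.1, -3.0]
grip_width: 0.23
```

```bash
python3 -c "
from h import *
snap('top','t8');snap('side','s8')
plan([.6795,.0957,.2],1.408,2);print(headpos())
crop('t8',200,160,330,260,6,'t8c');crop('s8',230,150,370,255,5.5,'s8c')
"
```

```text
at [0.6782 0.0947 0.1991] psi 1.405 F [-0.03  0.1  -3.28] M [-0.07 -0.39 -0.  ] tilt [-0.04  -0.003 -0.999] t 10.2
-0.0005 -0.0005 0.0006 -0.0015; -0.0005 -0.0005 0.0006 -0.0015
[0.5057222  0.12290182 0.20383579]
```

View pics/t8c.png

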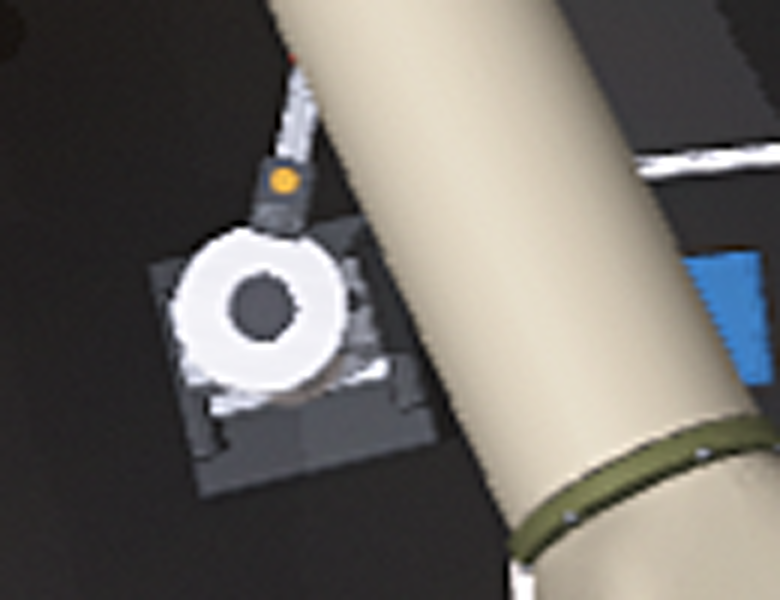

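View pics/s8c.png

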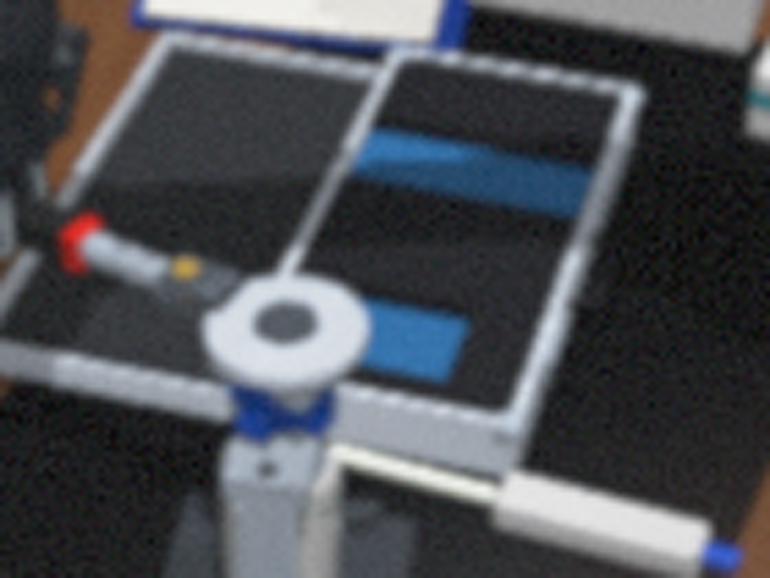

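```bash
cat > m.py <<'E'
from h import *
import sys
def meas(t,s,tb,sb,tp,sp):
    T=lambda x,y:(t,(200+(x+.5)/6-.5,160+(y+.5)/6-.5)); S=lambda x,y:(s,(230+(x+.5)/5.5-.5,150+(y+.5)/5.5-.5))
    b=tri([T(*tb),S(*sb)]);q=tri([T(*tp),S(*sp)]);print(b,q)
    d=q[0]-b[0];print('ang',np.arctan2(d[1],d[0]),np.linalg.norm(d),d)
    print('top at .21',atz(*T(*tb),.21))
E
python3 - <<'E'
from m import *
meas('t8','s8',(263,307),(286,321),(285,181),(186,267))
E
```

```text
(array([0.50770436, 0.12039673, 0.21161043]), [np.float64(0.001279434830343851), np.float64(0.0012794348303441147)]) (array([0.56649902, 0.11128522, 0.21932874]), [np.float64(0.0011391017882417238), np.float64(0.0011391017882419472)])
ang -0.15374865717749092 0.05999503948959912 [ 0.05879467 -0.00911151  0.00771831]
top at .21 [0.50916202 0.12094175 0.21      ]
```

```bash
python3 -c "
from h import *
plan([.6795,.0958,.188],1.405,4);print(headpos())
"
```

```text
at [0.6782 0.0947 0.1991] psi 1.405 F [-0.03  0.1  -3.28] M [-0.07 -0.39 -0.  ] tilt [-0.04  -0.003 -0.999] t 10.2
0.0028 -0.0004 0.0004 -0.0000; 0.0028 -0.0004 0.0004 -0.0000; 0.0028 -0.0004 0.0004 -0.0000; 0.0028 -0.0004 0.0004 -0.0000
[0.5057222  0.12290182 0.20383579]
```

Request:
play_rows --increments "0.003 -0.0005 0.0004 0; 0.003 -0.0005 0.0004 0; 0.003 -0.0005 0.0004 0; 0.002 0 0 0; 0 0 0 0"

```text
clock: 10.7
position: [0.6802, 0.0959, 0.1883]
ee_rot: [-0.449, 0.551, 0.465, 0.529]
ft_force: [0.8, 0.0, -4.1]
grip_width: 0.231
```

```bash
python3 -c "
from h import *
plan([.6795,.0958,.178],1.405,4);print(headpos())
"
```

```text
at [0.6802 0.0959 0.1883] psi 1.4049 F [ 0.78  0.02 -4.1 ] M [-0.02 -0.33  0.  ] tilt [-0.038 -0.003 -0.999] t 10.7
0.0026 0.0001 -0.0000 -0.0000; 0.0026 0.0001 -0.0000 -0.0000; 0.0026 0.0001 -0.0000 -0.0000; 0.0026 0.0001 -0.0000 -0.0000
[0.50770376 0.12416369 0.19269084]
```

Request:
play_rows --increments "0.003 0 0 0; 0.003 0 0 0; 0.002 0 0 0; 0 0 0 0"

```text
clock: 11.1
position: [0.6798, 0.0958, 0.1795]
ee_rot: [-0.449, 0.551, 0.465, 0.529]
ft_force: [-0.0, 0.2, -3.9]
grip_width: 0.228
```

```bash
python3 -c "
from h import *
plan([.6795,.0958,.172],1.405,4);print(headpos())
"
```

```text
at [0.6798 0.0958 0.1795] psi 1.4048 F [-0.04  0.2  -3.91] M [ 0.   -0.34  0.04] tilt [-0.038 -0.003 -0.999] t 11.1
0.0019 0.0000 0.0000 -0.0000; 0.0019 0.0000 0.0000 -0.0000; 0.0019 0.0000 0.0000 -0.0000; 0.0019 0.0000 0.0000 -0.0000
[0.50734346 0.12408288 0.18393455]
```

Request:
play_rows --increments "0.001 0 0 0; 0.001 0 0 0; 0.001 0 0 0; 0 0 0 0"

```text
clock: 11.5
position: [0.6799, 0.0958, 0.1767]
ee_rot: [-0.449, 0.55, 0.464, 0.529]
ft_force: [-0.6, 0.0, -1.9]
grip_width: 0.232
```

```bash
python3 -c "
from h import *
plan([.6795,.0958,.172],1.405,4);print(headpos())
"
```

```text
at [0.6799 0.0958 0.1767] psi 1.4047 F [-0.58  0.01 -1.91] M [-0.03 -0.14 -0.02] tilt [-0.038 -0.003 -0.999] t 11.5
0.0012 0.0000 -0.0000 -0.0001; 0.0012 0.0000 -0.0000 -0.0001; 0.0012 0.0000 -0.0000 -0.0001; 0.0012 0.0000 -0.0000 -0.0001
[0.50737521 0.12412362 0.18101352]
```

Request:
play_rows --increments "0.001 0 0 0; 0.001 0 0 0; 0 0 0 0"

```text
clock: 11.8
position: [0.6799, 0.0959, 0.1755]
ee_rot: [-0.449, 0.55, 0.464, 0.529]
ft_force: [-1.7, 0.5, 0.4]
grip_width: 0.233
```

```bash
python3 -c "
from h import *
plan([.6795,.0958,.172],1.405,4);print(headpos())
snap('top','t9');snap('side','s9')
crop('t9',200,160,330,260,6,'t9c');crop('s9',230,150,370,255,5.5,'s9c')
"
```

```text
at [0.6799 0.0959 0.1755] psi 1.4046 F [-1.66  0.53  0.4 ] M [-0.07  0.3   0.14] tilt [-0.037 -0.003 -0.999] t 11.8
0.0009 0.0001 -0.0000 -0.0001; 0.0009 0.0001 -0.0000 -0.0001; 0.0009 0.0001 -0.0000 -0.0001; 0.0009 0.0001 -0.0000 -0.0001
[0.5074196  0.12422818 0.17975909]
```

View pics/t9c.png

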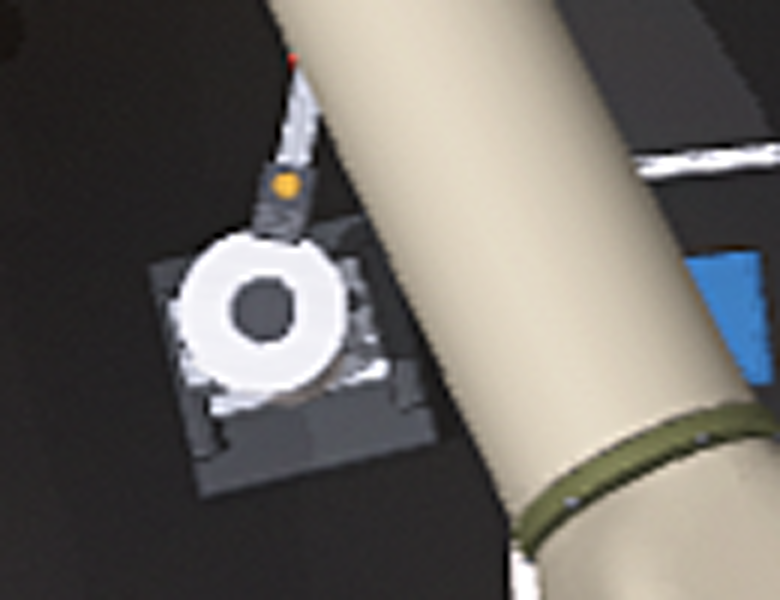

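View pics/s9c.png

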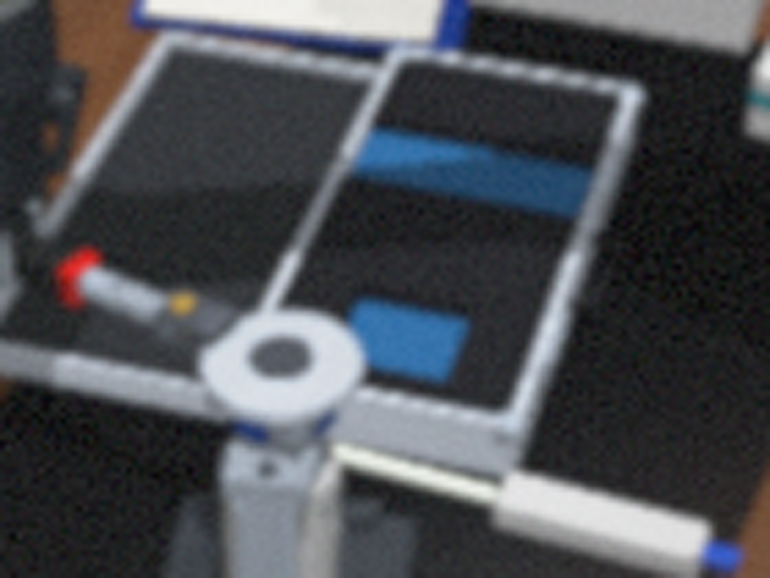

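```bash
cat >> h.py <<'E'
ANCH=np.array([.5074,.1242,.1798])
def turn(delta,n):
    o,p,psi,R=st(); h=np.array([0.0021,HT[1],HT[0]]); rows=[]; P=p; Rc=R
    H=p+R@h; print('head err mm',((H-ANCH)*1e3).round(1),'psi',round(psi,3),'turned',round(1.4046-psi,3),'F',np.array(o['ft_force']).round(1),'Flat tool z',round(R[:,2]@o['ft_force'],1),'M',np.array(o['torque']).round(2),'tilt',R[:,0].round(3),'t',round(o['clock'],2))
    for i in range(n):
        Rn_=Rc@Rn.from_euler('x',delta/n).as_matrix(); f=(i+1)/n
        tgt=H+(ANCH-H)*f*[1,1,0]; Pn=tgt-Rn_@h; s=Rc.T@(Pn-P); rows.append('%.4f %.4f %.4f %.4f'%(*s,delta/n)); P,Rc=Pn,Rn_
    print('; '.join(rows))
E
python3 - <<'E'
from m import *
meas('t9','s9',(264,310),(281,356),(286,185),(182,302))
turn(.12,3)
E
```

```text
(array([0.50942567, 0.12206954, 0.18977011]), [np.float64(0.0011207551532235772), np.float64(0.0011207551532234931)]) (array([0.56854549, 0.11278679, 0.19729477]), [np.float64(0.0011313905172389144), np.float64(0.0011313905172388834)])
ang -0.15574429842312773 0.060315362394943235 [ 0.05911982 -0.00928275  0.00752466]
top at .21 [0.50775303 0.12042657 0.21      ]
head err mm [ 0. -0. -0.] psi 1.405 turned -0.0 F [-1.  -1.1  0.7] Flat tool z -1.2 M [-0.16  0.22  0.05] tilt [-0.037 -0.003 -0.999] t 11.9
0.0000 0.0001 -0.0070 0.0400; 0.0000 0.0001 -0.0070 0.0400; 0.0000 0.0001 -0.0070 0.0400
```

Request:
play_rows --increments "0 0.0001 -0.007 0.04; 0 0.0001 -0.007 0.04; 0 0 0 0"

```text
clock: 12.2
position: [0.6773, 0.081, 0.1761]
ee_rot: [-0.425, 0.57, 0.44, 0.549]
ft_force: [0.7, 0.6, -0.2]
grip_width: 0.233
```

```bash
python3 -c "
from h import *
turn(.15,3)"
```

```text
head err mm [0.5 0.1 0.2] psi 1.317 turned 0.088 F [ 0.7  0.6 -0.2] Flat tool z 0.8 M [ 0.08  0.11 -0.01] tilt [-0.036 -0.002 -0.999] t 12.2
0.0000 0.0003 -0.0088 0.0500; 0.0000 0.0003 -0.0088 0.0500; 0.0000 0.0003 -0.0088 0.0500
```

Request:
play_rows --increments "0.0005 0.0003 -0.0088 0.05; 0 0.0003 -0.0088 0.05; 0 0 0 0"

```text
clock: 12.5
position: [0.672, 0.0632, 0.1763]
ee_rot: [-0.396, 0.592, 0.409, 0.571]
ft_force: [0.7, -0.6, -0.0]
grip_width: 0.231
```

```bash
python3 -c "
from h import *
turn(.15,3)"
```

```text
head err mm [ 0.7 -0.2 -0.1] psi 1.212 turned 0.193 F [ 0.7 -0.6 -0. ] Flat tool z -0.3 M [-0.03  0.09  0.04] tilt [-0.035 -0.002 -0.999] t 12.5
0.0000 0.0004 -0.0088 0.0500; 0.0000 0.0004 -0.0088 0.0500; 0.0000 0.0004 -0.0088 0.0500
```

Request:
play_rows --increments "0.0005 0.0004 -0.0088 0.05; 0 0.0004 -0.0088 0.05; 0 0 0 0"

```text
clock: 12.8
position: [0.6654, 0.0473, 0.1767]
ee_rot: [-0.368, 0.61, 0.379, 0.59]
ft_force: [0.6, -0.9, 0.3]
grip_width: 0.231
```

```bash
python3 -c "
from h import *
turn(.15,3)"
```

```text
head err mm [ 0.9 -0.1 -0.3] psi 1.113 turned 0.292 F [ 0.6 -0.9  0.3] Flat tool z -0.6 M [-0.08  0.11  0.1 ] tilt [-0.032 -0.002 -0.999] t 12.8
0.0000 0.0005 -0.0088 0.0500; 0.0000 0.0005 -0.0088 0.0500; 0.0000 0.0005 -0.0089 0.0500
```

Request:
play_rows --increments "0.0005 0.0005 -0.0088 0.05; 0.0003 0.0005 -0.0088 0.05; 0 0 0 0"

```text
clock: 13.1
position: [0.6574, 0.0329, 0.177]
ee_rot: [-0.34, 0.627, 0.349, 0.608]
ft_force: [0.4, -2.4, 1.6]
grip_width: 0.232
```

```bash
python3 -c "
from h import *
turn(.15,3)"
```

```text
head err mm [ 0.9  0.1 -0.7] psi 1.017 turned 0.387 F [ 0.4 -2.4  1.6] Flat tool z -1.8 M [-0.1   0.18  0.17] tilt [-0.03  -0.002 -1.   ] t 13.1
0.0000 0.0004 -0.0089 0.0500; 0.0000 0.0004 -0.0089 0.0500; 0.0000 0.0004 -0.0089 0.0500
```

Request:
play_rows --increments "0 0.0004 -0.0089 0.05; 0 0.0004 -0.0089 0.05; 0 0 0 0"

```text
clock: 13.4
position: [0.6483, 0.0198, 0.1778]
ee_rot: [-0.312, 0.642, 0.319, 0.624]
ft_force: [1.1, -2.3, 0.3]
grip_width: 0.236
```

```bash
python3 -c "
from h import *
turn(.1,2)
snap('top','t10');crop('t10',200,160,330,260,6,'t10c')"
```

```text
head err mm [ 0.9  0.3 -0.6] psi 0.925 turned 0.48 F [ 1.1 -2.3  0.3] Flat tool z -1.1 M [-0.24  0.05  0.22] tilt [-0.027 -0.002 -1.   ] t 13.4
0.0000 0.0005 -0.0091 0.0500; 0.0000 0.0004 -0.0092 0.0500
```

View pics/t10c.png

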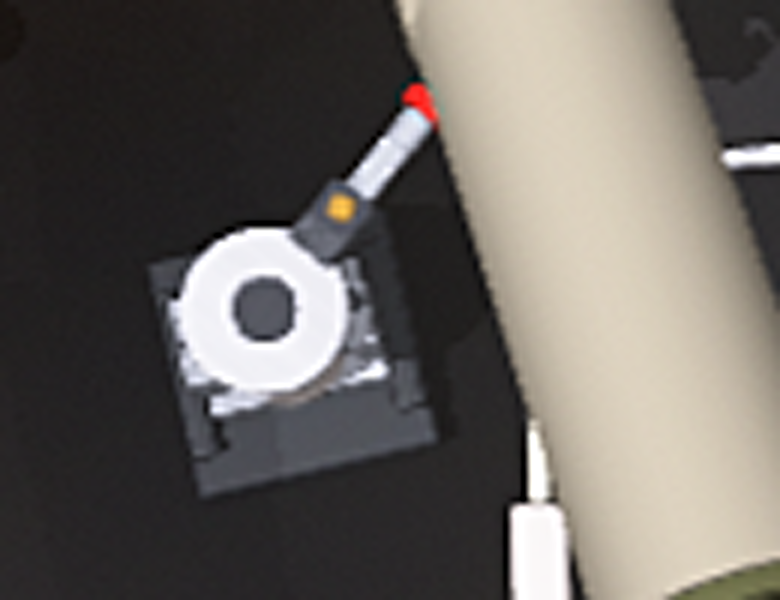

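Request:
play_rows --increments "0 0.0005 -0.0091 0.05; 0 0.0004 -0.0091 0.05; 0 0 0 0"

```text
clock: 13.75
position: [0.6383, 0.0079, 0.1784]
ee_rot: [-0.284, 0.655, 0.289, 0.638]
ft_force: [1.7, -2.9, 1.0]
grip_width: 0.232
```

```bash
python3 -c "
from h import *
turn(.1,2)"
```

```text
head err mm [ 0.9  0.6 -0.6] psi 0.835 turned 0.57 F [ 1.7 -2.9  1. ] Flat tool z -1.1 M [-0.37 -0.02  0.21] tilt [-0.024 -0.003 -1.   ] t 13.75
0.0000 0.0003 -0.0093 0.0500; 0.0000 0.0003 -0.0093 0.0500
```

Request:
play_rows --increments "0 0.0003 -0.0093 0.05; 0 0.0003 -0.0093 0.05; 0 0 0 0"

```text
clock: 14.05
position: [0.627, -0.0033, 0.179]
ee_rot: [-0.255, 0.666, 0.259, 0.651]
ft_force: [1.4, -3.3, 0.3]
grip_width: 0.234
```

```bash
python3 -c "
from h import *
turn(.08,2)"
```

```text
head err mm [ 0.7  0.7 -0.6] psi 0.744 turned 0.661 F [ 1.4 -3.3  0.3] Flat tool z -1.2 M [-0.34 -0.08  0.13] tilt [-0.021 -0.002 -1.   ] t 14.05
0.0000 0.0001 -0.0075 0.0400; 0.0000 0.0001 -0.0075 0.0400
```

Request:
play_rows --increments "0 0.0001 -0.0075 0.04; 0 0.0001 -0.0075 0.04; 0 0 0 0"

```text
clock: 14.35
position: [0.6167, -0.0119, 0.1795]
ee_rot: [-0.23, 0.675, 0.233, 0.661]
ft_force: [1.8, -3.2, 0.9]
grip_width: 0.235
```

```bash
python3 -c "
from h import *
turn(.06,2)"
```

```text
head err mm [ 0.6  0.8 -0.6] psi 0.667 turned 0.737 F [ 1.8 -3.2  0.9] Flat tool z -0.6 M [-0.38 -0.26  0.16] tilt [-0.019 -0.002 -1.   ] t 14.35
0.0000 -0.0001 -0.0057 0.0300; 0.0000 -0.0001 -0.0057 0.0300
```

Request:
play_rows --increments "0 0 -0.0056 0.03; 0 0 -0.0056 0.03; 0 0 0 0"

```text
clock: 14.65
position: [0.6083, -0.0186, 0.1798]
ee_rot: [-0.21, 0.681, 0.212, 0.669]
ft_force: [3.4, -2.3, -0.0]
grip_width: 0.234
```

```bash
python3 -c "
from h import *
turn(.06,2)
snap('top','t11');crop('t11',200,160,330,260,6,'t11c')"
```

```text
head err mm [ 0.6  0.5 -0.5] psi 0.607 turned 0.798 F [ 3.4 -2.3 -0. ] Flat tool z 1.5 M [-0.36 -0.53 -0.05] tilt [-0.017 -0.002 -1.   ] t 14.65
0.0000 0.0000 -0.0057 0.0300; 0.0000 0.0000 -0.0057 0.0300
```

View pics/t11c.png

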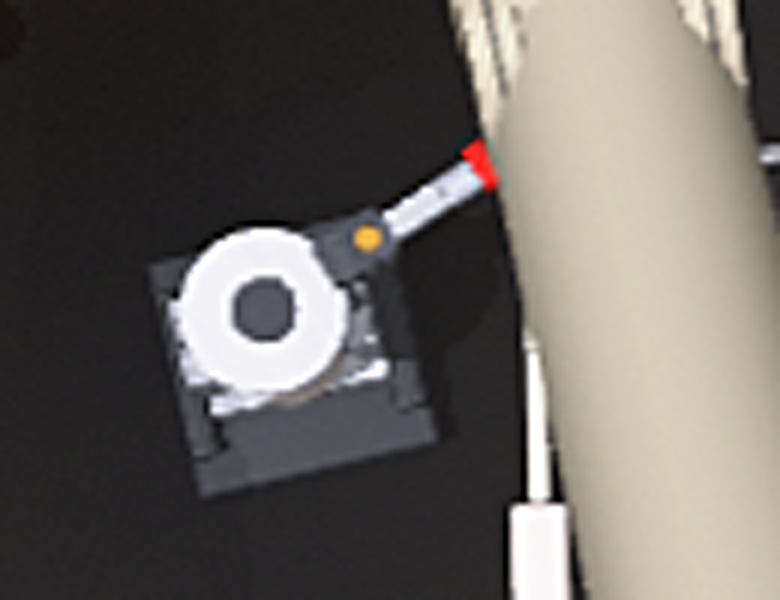

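Request:
play_rows --increments "0 0 -0.0056 0.03; 0 0 0 0"

```text
clock: 14.9
position: [0.6051, -0.0209, 0.1804]
ee_rot: [-0.201, 0.683, 0.203, 0.673]
ft_force: [5.0, -2.6, -0.1]
grip_width: 0.233
```

```bash
python3 -c "
from h import *
turn(.03,1)"
```

```text
head err mm [ 1.4  0.9 -0.3] psi 0.579 turned 0.826 F [ 5.  -2.6 -0.1] Flat tool z 2.8 M [-0.36 -0.9   0.45] tilt [-0.014 -0.001 -1.   ] t 14.9
0.0000 0.0001 -0.0069 0.0300
```

Request:
play_rows --increments "0 0 -0.008 0.05"

```text
clock: 15.0
position: [0.5997, -0.0241, 0.1808]
ee_rot: [-0.185, 0.686, 0.187, 0.679]
ft_force: [9.4, 0.8, -0.8]
grip_width: 0.234
```

```bash
python3 -c "
from h import *
turn(.03,1)"
```

```text
head err mm [ 3.2  2.1 -0.1] psi 0.531 turned 0.873 F [ 9.4  0.8 -0.8] Flat tool z 8.5 M [ 0.15 -1.98  0.16] tilt [-0.011  0.    -1.   ] t 15.0
0.0000 -0.0001 -0.0090 0.0300
```

```bash
python3 -c "
from h import *
snap('top','t12');crop('t12',200,160,330,260,6,'t12c')
turn(.03,1)"
```

```text
head err mm [3.2 2.1 0. ] psi 0.526 turned 0.879 F [10.   1.2 -1.9] Flat tool z 9.3 M [ 0.41 -2.03  0.07] tilt [-0.011  0.    -1.   ] t 15.05
0.0000 -0.0001 -0.0091 0.0300
```

View pics/t12c.png

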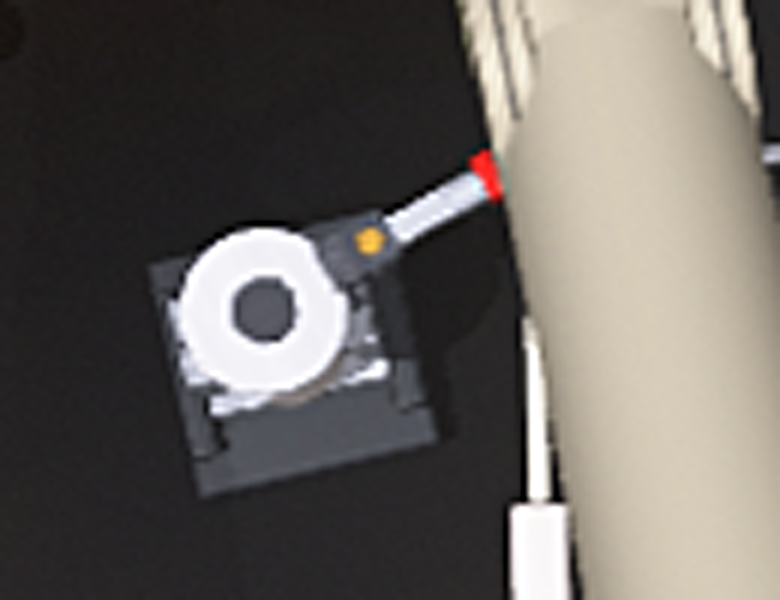

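Request:
play_rows --increments "0 0 -0.009 0.07"

```text
clock: 15.15
position: [0.5925, -0.0281, 0.1812]
ee_rot: [-0.159, 0.691, 0.161, 0.686]
ft_force: [7.9, 0.1, -3.0]
grip_width: 0.236
```

```bash
python3 -c "
from h import *
snap('top','t13');crop('t13',200,160,330,260,6,'t13c')
turn(.03,1)"
```

```text
head err mm [7.2 4.3 0.2] psi 0.45 turned 0.954 F [ 9.6  1.2 -2.3] Flat tool z 9.2 M [ 0.35 -1.9  -0.12] tilt [-0.009  0.001 -1.   ] t 15.2
0.0001 -0.0006 -0.0136 0.0300
```

View pics/t13c.png

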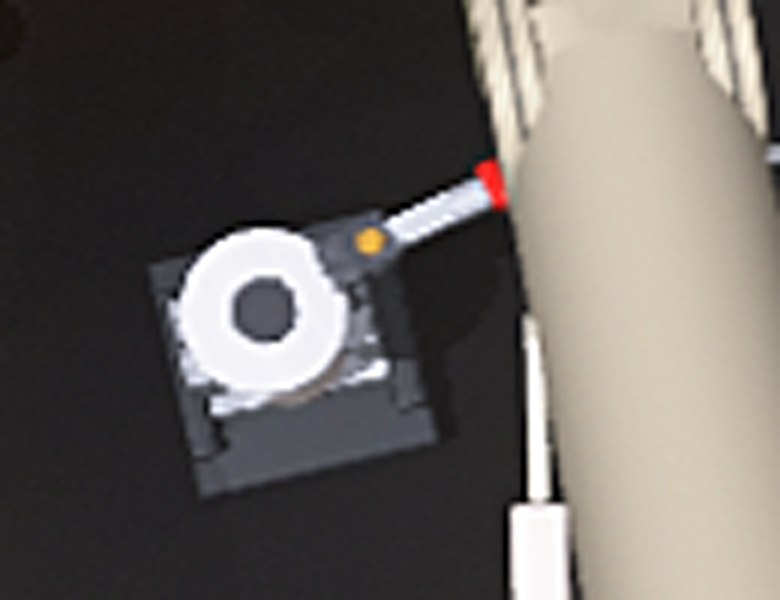

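Request:
play_rows --increments "0 0 -0.002 0.015"

```text
clock: 15.3
position: [0.5903, -0.029, 0.1814]
ee_rot: [-0.152, 0.693, 0.154, 0.688]
ft_force: [8.3, -2.9, -1.3]
grip_width: 0.234
```

```bash
python3 -c "
from h import *
turn(.03,1)"
```

```text
head err mm [8.5 5.  0.3] psi 0.436 turned 0.969 F [ 8.3 -2.9 -1.3] Flat tool z 6.4 M [-0.59 -1.28  0.24] tilt [-0.007  0.002 -1.   ] t 15.3
0.0001 -0.0009 -0.0150 0.0300
```

Request:
play_rows --increments "0 -0.0001 0.0055 -0.047; 0 -0.0001 0.0055 -0.047; 0 -0.0001 0.004 -0.035; 0 0 0 0"

```text
clock: 15.7
position: [0.6053, -0.0206, 0.1811]
ee_rot: [-0.201, 0.679, 0.203, 0.676]
ft_force: [4.5, -3.7, -0.3]
grip_width: 0.235
```

```bash
python3 -c "
from h import *
snap('top','t14');crop('t14',200,160,330,260,6,'t14c')
turn(.03,1)"
```

```text
head err mm [ 1.7  1.2 -0.2] psi 0.578 turned 0.827 F [ 4.1 -3.8 -0.3] Flat tool z 1.4 M [-0.64 -0.67  0.65] tilt [-0.005  0.001 -1.   ] t 15.75
0.0000 0.0000 -0.0073 0.0300
```

View pics/t14c.png

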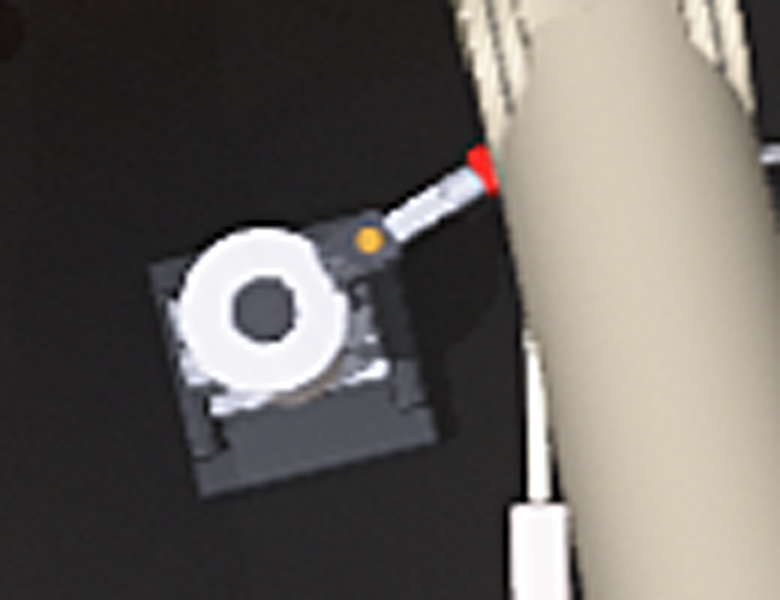

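Request:
play_rows --increments "0 -0.001 0.004 -0.025; 0 0 0 0"

```text
clock: 15.95
position: [0.6085, -0.0183, 0.1804]
ee_rot: [-0.21, 0.677, 0.213, 0.672]
ft_force: [2.5, -3.5, -1.7]
grip_width: 0.236
```

```bash
python3 -c "
from h import *
turn(.03,1)"
```

```text
head err mm [ 0.7  0.7 -0.6] psi 0.608 turned 0.797 F [ 2.5 -3.5 -1.7] Flat tool z 0.1 M [-0.48 -0.48  0.09] tilt [-0.007  0.002 -1.   ] t 15.95
0.0000 -0.0001 -0.0062 0.0300
```

Request:
play_rows --increments "-0.002 -0.0008 0.0008 -0.005; -0.004 0 0 0; -0.005 0 0 0; -0.006 0 0 0; -0.006 0 0 0"

```text
clock: 16.45
position: [0.6083, -0.0173, 0.2029]
ee_rot: [-0.212, 0.678, 0.216, 0.67]
ft_force: [0.5, 0.3, -3.2]
grip_width: 0.234
```

```bash
python3 -c "
from h import *
turn(.03,1)"
```

```text
head err mm [-0.5  0.9 22.6] psi 0.615 turned 0.789 F [ 0.5  0.3 -3.2] Flat tool z 0.6 M [-0.24 -0.17 -0.03] tilt [-0.012  0.003 -1.   ] t 16.45
-0.0000 -0.0010 -0.0053 0.0300
```

Request:
play_rows --increments "-0.015 0 0 0; -0.02 0 0 0; -0.01 0 0 0"

```text
clock: 16.75
position: [0.6084, -0.017, 0.2514]
ee_rot: [-0.212, 0.678, 0.217, 0.67]
ft_force: [-0.4, 0.4, -3.7]
grip_width: 0.235
```

```bash
python3 -c "
from h import *
snap('wrist','w8')
plan([.5459,-.2638,.25],.1201,7)"
```

```text
at [ 0.6088 -0.017   0.2526] psi 0.6155 F [ 0.3  -0.21 -2.17] M [-0.21 -0.24 -0.  ] tilt [-0.011  0.003 -1.   ] t 16.8
0.0004 -0.0236 -0.0277 0.0708; 0.0004 -0.0255 -0.0260 0.0708; 0.0004 -0.0273 -0.0241 0.0708; 0.0004 -0.0289 -0.0221 0.0708; 0.0004 -0.0304 -0.0200 0.0708; 0.0004 -0.0317 -0.0178 0.0708; 0.0004 -0.0329 -0.0155 0.0708
```

View pics/w8.png

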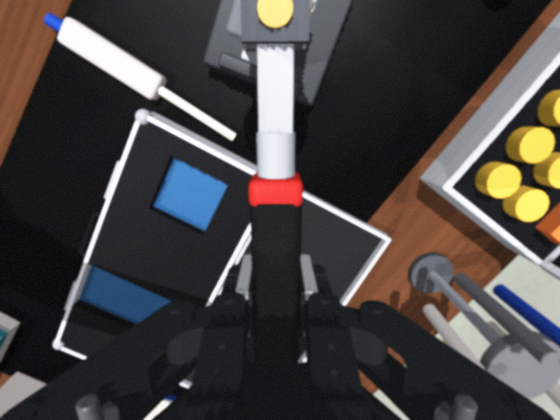

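Request:
play_rows --increments "0 -0.024 -0.028 0.07; 0 -0.026 -0.026 0.07; 0 -0.027 -0.024 0.07; 0 -0.029 -0.022 0.07; 0 -0.030 -0.020 0.07; 0 -0.032 -0.018 0.07; 0 -0.016 -0.008 0.04; 0 0 0 0; 0 0 0 0"

```text
clock: 17.7
position: [0.5473, -0.2518, 0.2527]
ee_rot: [-0.048, 0.709, 0.052, 0.702]
ft_force: [0.7, 0.6, -3.5]
grip_width: 0.234
```

```bash
python3 -c "
from h import *
plan([.5459,-.2638,.14],.1201,5)
snap('top','t15');crop('t15',200,170,330,270,6,'t15c')"
```

```text
at [ 0.5473 -0.2518  0.2527] psi 0.1418 F [ 0.7   0.63 -3.52] M [-0.21 -0.09 -0.02] tilt [-0.01   0.005 -1.   ] t 17.7
0.0225 -0.0025 -0.0004 0.0043; 0.0225 -0.0025 -0.0004 0.0043; 0.0225 -0.0025 -0.0004 0.0043; 0.0225 -0.0025 -0.0004 0.0043; 0.0225 -0.0025 -0.0004 0.0043
```

View pics/t15c.png

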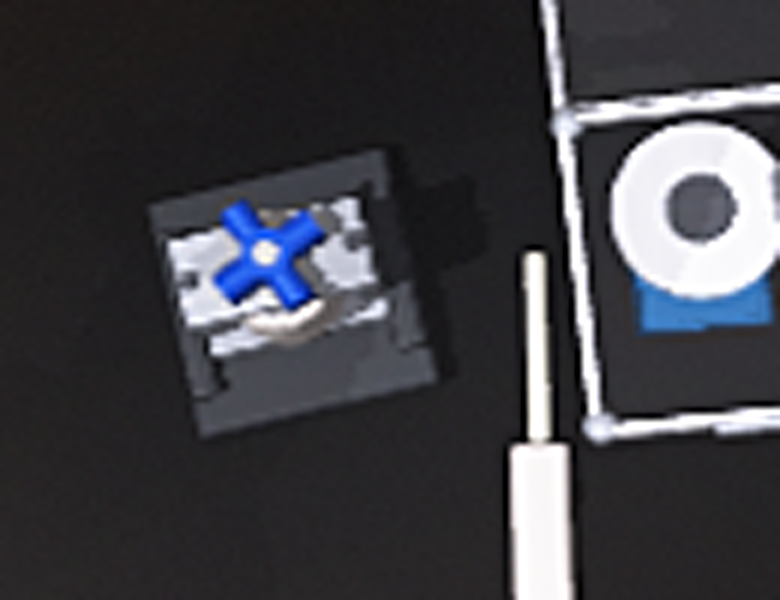

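Request:
play_rows --increments "0.022 -0.0025 -0.0004 0.004; 0.022 -0.0025 -0.0004 0.004; 0.022 -0.0025 -0.0004 0.004; 0.022 -0.0025 -0.0004 0.004; 0.012 -0.0015 -0.0004 0.004; 0 0 0 0; 0 0 0 0"

```text
clock: 18.45
position: [0.5515, -0.2513, 0.1516]
ee_rot: [-0.047, 0.707, 0.053, 0.704]
ft_force: [0.3, -0.7, -3.5]
grip_width: 0.235
```

```bash
python3 -c "
from h import *
plan([.5459,-.2638,.075],.1201,6);print(headpos())
"
```

```text
at [ 0.5515 -0.2513  0.1516] psi 0.1411 F [ 0.26 -0.71 -3.48] M [-0.34 -0.05 -0.01] tilt [-0.005  0.008 -1.   ] t 18.45
0.0128 -0.0020 -0.0012 0.0035; 0.0128 -0.0020 -0.0012 0.0035; 0.0128 -0.0020 -0.0012 0.0035; 0.0128 -0.0020 -0.0011 0.0035; 0.0128 -0.0021 -0.0011 0.0035; 0.0128 -0.0021 -0.0011 0.0035
[ 0.5262414  -0.07830051  0.15102224]
```

Request:
play_rows --increments "0.013 -0.003 -0.0015 0.006; 0.013 -0.003 -0.0015 0.006; 0.013 -0.003 -0.0015 0.006; 0.013 -0.003 -0.0015 0.006; 0.013 -0.003 -0.0015 0.003; 0.005 -0.001 0 0; 0 0 0 0"

```text
clock: 19.15
position: [0.5461, -0.2694, 0.077]
ee_rot: [-0.037, 0.707, 0.042, 0.705]
ft_force: [0.2, 0.3, -3.0]
grip_width: 0.233
```

```bash
python3 -c "
from h import *
plan([.5459,-.2638,.065],.1201,3);print(headpos())
"
```

```text
at [ 0.5461 -0.2694  0.077 ] psi 0.1116 F [ 0.19  0.29 -3.04] M [-0.2  -0.06 -0.04] tilt [-0.003  0.007 -1.   ] t 19.15
0.0040 0.0018 0.0002 -0.0028; 0.0040 0.0018 0.0002 -0.0028; 0.0040 0.0018 0.0002 -0.0028
[ 0.52592409 -0.09571178  0.07617245]
```

Request:
play_rows --increments "0.004 0.002 0 -0.003; 0.004 0.002 0 -0.003; 0.004 0.001 0 -0.002; 0 0 0 0"

```text
clock: 19.55
position: [0.5463, -0.2635, 0.0651]
ee_rot: [-0.04, 0.706, 0.045, 0.705]
ft_force: [0.3, -0.4, -3.3]
grip_width: 0.232
```

```bash
python3 -c "
from h import *
plan([.5459,-.2638,.047],.1201,4);print(headpos())
snap('top','t16');crop('t16',280,170,410,260,6,'t16c');snap('side','s16');crop('s16',230,140,370,245,5.5,'s16c')
"
```

```text
at [ 0.5463 -0.2635  0.0651] psi 0.1211 F [ 0.35 -0.42 -3.29] M [-0.3  -0.02 -0.  ] tilt [-0.001  0.006 -1.   ] t 19.55
0.0045 -0.0001 -0.0001 0.0002; 0.0045 -0.0001 -0.0001 0.0002; 0.0045 -0.0001 -0.0001 0.0002; 0.0045 -0.0001 -0.0001 0.0002
[ 0.52454606 -0.09005519  0.06412559]
```

View pics/t16c.png

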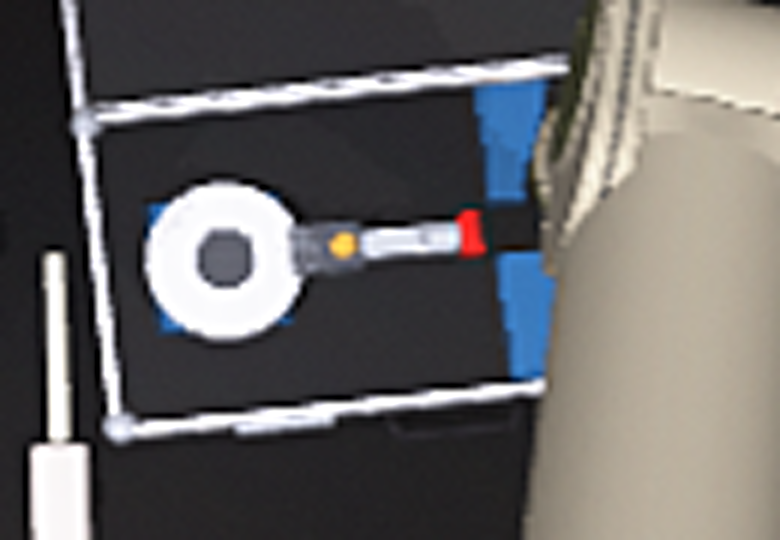

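View pics/s16c.png

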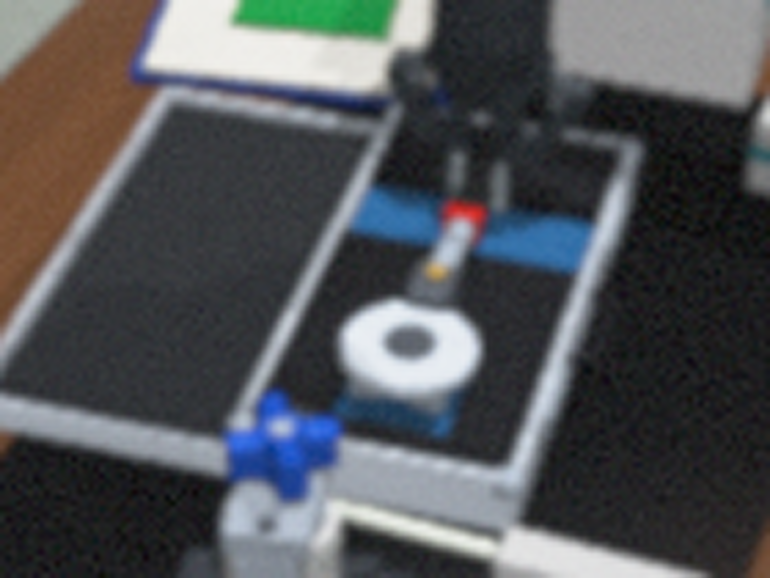

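Request:
play_rows --increments "0.005 0 0 0; 0.005 0 0 0; 0.005 0 0 0; 0.002 0 0 0; 0 0 0 0"

```text
clock: 20.15
position: [0.5468, -0.2641, 0.0475]
ee_rot: [-0.041, 0.706, 0.045, 0.706]
ft_force: [0.6, 0.5, -3.8]
grip_width: 0.229
```

```bash
python3 -c "
from h import *
plan([.5459,-.2638,.045],.1201,2);print(headpos())
"
```

```text
at [ 0.5468 -0.2641  0.0475] psi 0.1204 F [ 0.61  0.5  -3.76] M [-0.3  -0.05 -0.  ] tilt [-0.     0.006 -1.   ] t 20.15
0.0012 0.0002 -0.0004 0.0002; 0.0012 0.0002 -0.0004 0.0002
[ 0.52513622 -0.09057226  0.04637095]
```

Request:
play_rows --increments "0.0015 0 -0.0004 0; 0.0015 0 -0.0004 0; 0 0 0 0"

```text
clock: 20.45
position: [0.5464, -0.2642, 0.0453]
ee_rot: [-0.041, 0.705, 0.044, 0.706]
ft_force: [0.1, 0.1, -3.6]
grip_width: 0.231
```

```bash
python3 -c "
from h import *
plan([.5459,-.2638,.0435],.1201,2);print(headpos())
"
```

```text
at [ 0.5464 -0.2642  0.0453] psi 0.1204 F [ 0.08  0.09 -3.63] M [-0.29  0.02 -0.  ] tilt [ 0.001  0.005 -1.   ] t 20.45
0.0009 0.0002 -0.0002 0.0002; 0.0009 0.0002 -0.0002 0.0002
[ 0.52479604 -0.09073817  0.04410781]
```

Request:
play_rows --increments "0.001 0 0 0; 0.001 0 0 0; 0 0 0 0"

```text
clock: 20.75
position: [0.5467, -0.2643, 0.0454]
ee_rot: [-0.041, 0.705, 0.044, 0.706]
ft_force: [0.4, 0.6, -2.3]
grip_width: 0.232
```

```bash
python3 -c "
from h import *
plan([.5459,-.2638,.0425],.1201,2);print(headpos())
"
```

```text
at [ 0.5467 -0.2643  0.0454] psi 0.1204 F [ 0.4   0.57 -2.3 ] M [-0.25 -0.05  0.01] tilt [ 0.001  0.004 -1.   ] t 20.75
0.0014 0.0003 -0.0003 0.0001; 0.0014 0.0003 -0.0003 0.0001
[ 0.52501106 -0.09084521  0.04397766]
```

Request:
play_rows --increments "0.001 0 0 0; 0 0 0 0"

```text
clock: 20.95
position: [0.5468, -0.2644, 0.0452]
ee_rot: [-0.041, 0.705, 0.044, 0.706]
ft_force: [-0.3, 0.2, -2.5]
grip_width: 0.228
```

Request:
play_rows --increments "0 0 0 0; 0 0 0 0; 0 0 0 0; 0 0 0 0; 0 0 0 0; 0 0 0 0; 0 0 0 0; 0 0 0 0" --hand -1

```text
clock: 21.75
position: [0.5479, -0.2645, 0.0454]
ee_rot: [-0.041, 0.705, 0.044, 0.707]
ft_force: [-0.3, -0.2, -0.2]
grip_width: 1.001
```

```bash
python3 -c "
from h import *
plan([.5459,-.2638,.0425],.1201,2);snap('wrist','w9')
"
```

```text
at [ 0.5479 -0.2645  0.0454] psi 0.12 F [-0.33 -0.2  -0.24] M [ 0.04 -0.01  0.06] tilt [ 0.004  0.004 -1.   ] t 21.75
0.0014 0.0005 -0.0009 -0.0000; 0.0014 0.0005 -0.0009 -0.0000
```

View pics/w9.png

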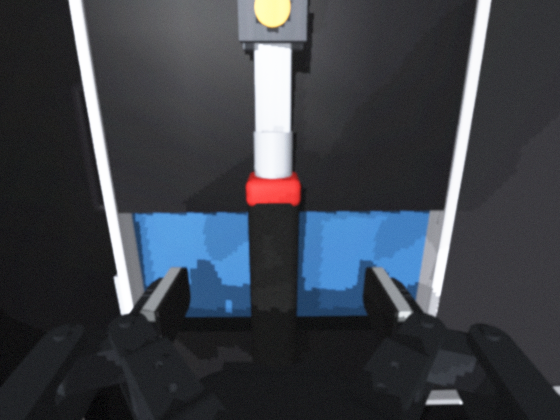

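Released cleanly with the fingers clear of the grip; lifting away and checking.

Request:
play_rows --increments "-0.012 0 0 0; -0.018 0 0 0; -0.02 0 0 0; -0.025 0 0 0; -0.03 0 0 0; -0.03 0 0 0; -0.03 0 0 0; -0.03 -0.01 0 0; -0.01 -0.01 0 0; 0 0 0 0; 0 0 0 0"

```text
clock: 22.9
position: [0.5494, -0.2838, 0.2676]
ee_rot: [-0.043, 0.703, 0.044, 0.709]
ft_force: [0.0, 0.7, -0.6]
grip_width: 0.998
```

```bash
python3 -c "
from h import *
plan([.5459,-.2638,.25],.1201,2);snap('wrist','w10');snap('top','t17');snap('side','s17')
crop('w10',180,0,400,300,2,'w10c')
"
```

```text
at [ 0.5494 -0.2838  0.2676] psi 0.1227 F [ 0.02  0.68 -0.59] M [-0.01 -0.01  0.01] tilt [ 0.008  0.002 -1.   ] t 22.9
0.0088 0.0101 -0.0006 0.0013; 0.0088 0.0101 -0.0006 0.0013
```

View pics/w10.png

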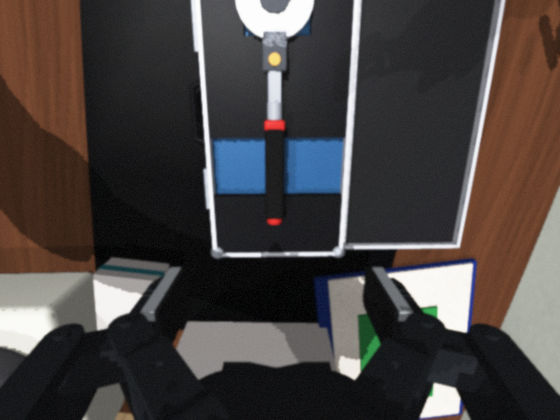

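View pics/w10c.png

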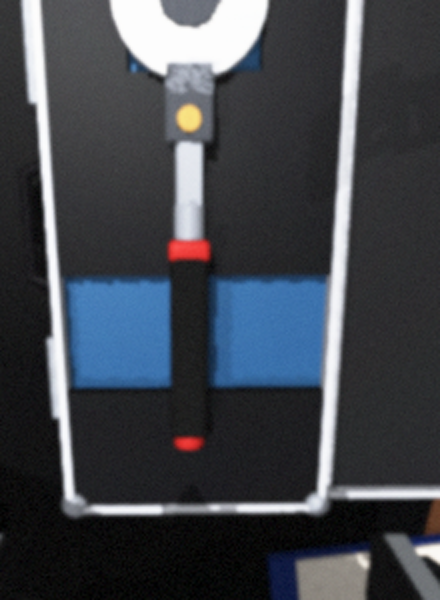

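View pics/t17.png

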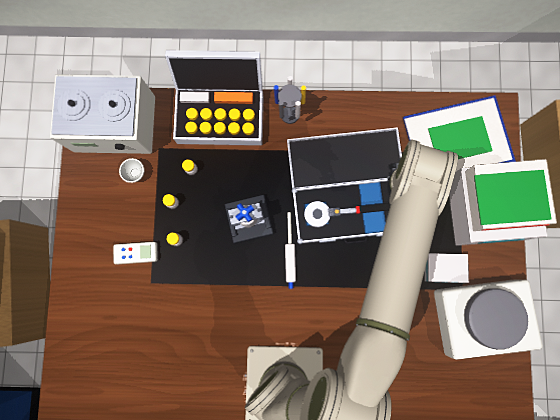

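View pics/s17.png

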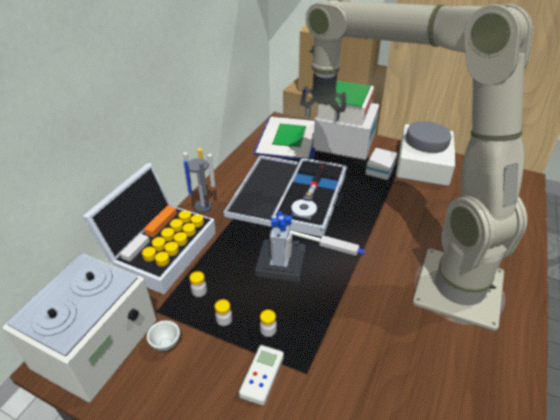

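Run:
```python
from h import *
a=cv2.imread('pics/side0.png')[150:285,220:370];b=cv2.imread('pics/s17.png')[150:285,220:370]
c=lambda i:cv2.resize(i,None,fx=2.6,fy=2.6,interpolation=cv2.INTER_CUBIC)
cv2.imwrite('pics/cmpS.png',np.hstack([c(a),c(b)]))
crop('t17',210,180,430,290,3.6,'t17c')
B=lambda x,y:('w10',(180+(x+.5)/2-.5,(y+.5)/2-.5))
print('pin',atz(*B(189,118),.057),'cap',atz(*B(188,444),.051),'collar',atz(*B(190,250),.051))
```

```text
pin [ 0.53255652 -0.14956398  0.057     ] cap [ 0.55398283 -0.33036236  0.051     ] collar [ 0.54118459 -0.21557306  0.051     ]
```

View pics/cmpS.png

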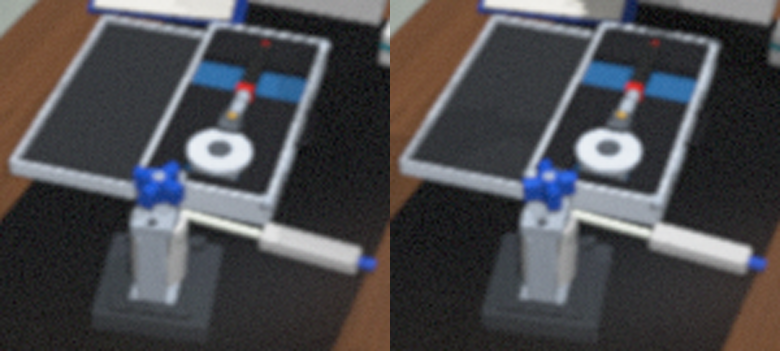

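View pics/t17c.png

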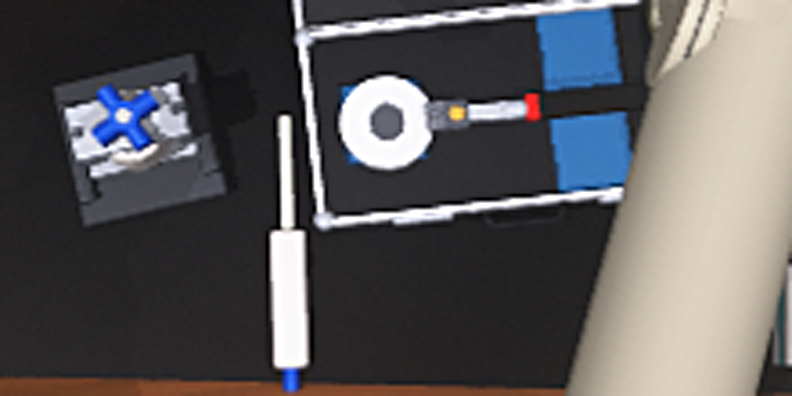

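```bash
python3 -c "
from h import *
print(workorder.hand_in())"
```

```text
the job is handed in; nothing more can be done
None
```

I tightened the screw with the torque wrench, laid the wrench back in its case and handed the job in at about 23 s. No verdict was reported.

- **Seating:** the head went down over the screw with no side force. It bore on the screw at the expected height, with the underside at about 0.180–0.181 m.
- **Turning:** the screw turned freely for about 0.8 rad clockwise and then seated. The hinge gave at about 9–10 N at the grip. I stopped with it bent about 0.15 rad by the arm's position; the last picture, one row (0.1 s) earlier, showed about 0.11 rad. I then let it straighten before lifting off.
- **Screw left home:** by the arm's angle it stands about 0.35 rad from the vessel's axis. Reading the two screw arms in the last top picture gave 0.29 and 0.45 rad, a rough reading, but all of these are under the 0.5 limit.
- **Wrench in its case:** the pin, collar and end cap lie within about 1.5 mm of where they were. The head looks level in its recess and the handle straight, but I did not measure either after release.
- **Robot and bystanders:** the gripper was open and about 0.2 m above the wrench at the end. The other things on the desk look unmoved in the top and side pictures.

Two checks disagreed. The wrist and top cameras differed by about 3 mm on absolute positions, so I set the head over the screw from differences within one camera. The gripper also drifted to a tilt of about 0.04 rad on the way to the screw, which stayed within tolerance and had gone by the time I put the wrench back.

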